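# Set up a pH reading: stir bar into the dish, then hold the electrode slanted in it

## Robot

A 6-joint arm with a two-finger parallel gripper is mounted at the origin on the work surface. World frame = base frame: x ahead of the robot, y to its left, z up, the work surface at z = 0. Lengths are in mm, angles in rad, forces in N, time in s.
With the tool pointing down it reaches from about 350 to 725 mm from the base axis. Payload 4.3 kg.
Tool frame: the origin (TCP) lies midway between the tips of the shut fingers; the grasp point (between the pads) lies 19 mm behind it; z points along the fingers, y is the direction in which the jaws open and shut (so a half turn about z gives the same grasp; the last joint's range is limited). The gripper opens to 85 mm and grips with 20 to 120 N. Pads are 22 mm wide; open, the fingers measure 114 mm over their backs; the gripper's body (76 mm by 85 mm) begins 54 mm behind the grasp point. The pads swing forward as they close: fully open they stand 13 mm farther back than shut.
Start: joints at [-1.276, 0.377, 0.081, 1.274, 0, 1.46], TCP at [226.47, -528.566, 193.729] pointing down, gripper open.
Joint ranges: [-2.72, 2.72], [-0.84, 1.66], [-1.02, 1.22], [-1.77, 2.12], [-1.37, 1.28], [-3.14, 3.14]. Speed limits (rad/s): [2.57, 2.57, 3.14, 3.14, 3.14, 3.14].

## Interface

Orientations are given as a unit quaternion [x, y, z, w].
In Python, from plant import ctrl gives the robot as it stands. The module is installed in compiled form; this text tells all that it offers.
- The arm moves only by the tool arm_command, never from a script. Its argument "increments" is a list of rows, each a list of 4 numbers: the shift along the tool's x, y, z in m, then the turn about the tool's z in degrees. In form: [[x, y, z, turn], ...]. A call has 1 to 5 rows; each row is the pose to reach, as a shift and turn from the pose commanded when the call began, along the tool's axes at that moment; what a row does not reach only later rows make up. A row lasts 1/8 s, in which the tool goes at most 62.5 mm and 10.7 degrees, less where a joint would pass 70% of its speed; a pose out of reach is approached as far as the arm can. A call with a gripper value outside its range is refused whole. "hand" is the opening, from -1 (shut) to 1 (fully open), set as the call begins (left out, the last holds). The fingers move at their own pace and stop on an object; "newtons" is the grip in N (left out, the last holds). Time passes only in rows, so rows that repeat a pose let the fingers close. It gives the time, the measured TCP pose, the force and the opening at its end, in the units of the state.
- ctrl.sense(): the state, without advancing time (a new reading comes with each control period).
- ctrl.capture(name): name is "side" or "top"; returns a dict with "pixels" (400x640x3 uint8, blue, green, red), "depth" (400x640 float32, mm along the optical axis (not along the pixel's ray), 0 where there is no reading), "K" (3x3 intrinsics, pixels), "R" (3x3) and "t" (3): a world point X has camera coordinates R X + t. Camera axes: x right, y down, z forward; pixel columns grow to the right and rows downward; lengths in mm; the calibration is good to about 2 mm. A picture is of the moment at which its call begins.
- ctrl.hand_in(): hands the job in, once; it reports no verdict.
Trained networks look in the newest picture that a camera, given by its name, has taken for a name from the list of things; names that differ only in an ending like _2 or _b are one class to them, and where a whole thing is asked for, a point or a joint stands for the part that bears it (a point fixed in the world has none). Each returns a list of dicts, best first, with "conf" (0 to 1); they miss things now and then, are a little off and sometimes report something else, mostly with a low value. They report only what shows in the picture. A call takes as long as a camera call. They do not tell look-alikes from the thing itself.
- ctrl.trace(name, camera): "mask" (400x640 bool, what is visible of it) and "bbox" ([left, top, right, bottom] in pixels, round what is visible of it).
The state is a dict: "time": time; "q": joint angles; "joint_velocities": joint speeds; "joint_torque": joint torques, N m; "ee_pos": TCP position; "eef_rot": TCP orientation; "contact_force": force on the tool from outside, world axes, zero at the start; "moment": the same for the moment, N m; "opening": finger opening in mm.
Only numpy, scipy, OpenCV 4.12 (cv2) and the standard library are available. Lean on these libraries where they do the work, as an engineer would, in place of code of your own. Each camera call takes 0.05 s, during which the arm holds its last target. There are 200 camera calls.

## Task

Set up a pH reading: lower the white round-ended stir bar gently to the bottom of the glass dish on the magnetic stirrer and let go of it. Then draw the blue-headed pH electrode straight up out of the storage stand, turn it to a slant of about 45 degrees and hold it, bulb end down, with the bulb over the middle of the dish and about 20 mm below its rim, touching neither the glass nor the bar. Finish while still holding it there, motionless; leave the dish and everything else where it stands.

Things in the scene. Friction and masses are not known exactly. Their poses are not given: they have to be found in the camera images.
- stir_bar: smooth white stir bar with round ends, 42 mm long, 20 mm thick, about 35 g, lying on the bench in front of the robot. Origin at its centre (10 mm above what it lies on), x along its length; its y and z may point anywhere about its length.
- dish: round straight-sided clear glass crystallising dish with a greenish rim, standing loose on the stirrer's round white plate: 115 mm outside diameter, 63 mm high, wall 3 mm (about 108 mm clear inside), bottom 4 mm thick. About 0.28 kg. Origin at the centre of its underside, z up.
- dish_rim (a point): centre of the dish's mouth, level with the top of its rim (63 mm above the dish's underside).
- stirrer: cream magnetic stirrer, fixed, 200 mm deep (x), 155 mm wide (y), housing top 55 mm above the bench; its white round plate, 135 mm across, is 61 mm above the bench. Black knob on its front (-x). Origin on the bench under the housing's middle; plate centre 15 mm along +x. Stands left or right of the bench's middle, the probe stand on the other side.
- probe_stand: fixed steel storage stand, 100 mm deep (x), 250 mm wide (y), with three upright clear tubes along its y axis at -75, 0 and +75 mm; tube rims 128 mm above the bench, 26 mm outside, bore about 16 mm. Each holds one probe hanging by its collar on the rim; which tube holds which changes. Origin on the bench under the middle tube.
- ph_electrode: pH electrode, 160 mm long, 70 g, loose in its tube. Pale shaft 12 mm thick, green glass bulb at its tip, collar 27 mm in diameter 118 to 124 mm above the tip, then a blue head 20 mm in diameter up to 153 mm, 16 mm up to 160. Origin at the tip, z from bulb to head. In the stand: upright, tip 10 mm above the bench; drawn up 125 mm it is clear of the tube.
- bulb (a point): centre of the electrode's glass bulb (12 mm across), 6 mm from its tip.
- head (a point): middle of the electrode's blue head, on its axis, 142 mm above the tip: the place to grip it (plain hard plastic).
- oxygen_probe: oxygen probe, the same size as the electrode but with a steel shaft and a black head; stays in the stand. Origin at its tip.
- temperature_probe: temperature probe, the same size, steel shaft and orange head; stays in the stand. Origin at its tip.
- wash_bottle: white wash bottle with blue cap and a bent spout, 68 mm in diameter, 190 mm tall, towards the back; not used. Origin under its middle.
- buffer_red: white bottle with a red cap, 54 mm in diameter, 115 mm tall, towards the back; not used.
- buffer_green: white bottle with a green cap, 54 mm in diameter, 115 mm tall, towards the back; not used.
- sample_bottle: amber bottle with a blue cap, 70 mm in diameter, 150 mm tall, on the right; not used.
- waste_beaker: empty glass beaker, 84 mm across, 110 mm tall, on the left; not used.
Not all that is in view belongs to the job. Leave any black look-alike of the dish alone.

How it is judged (in metres and radians):
On the way, in this order (a step that is already met when the one before it is completed fails the run):
1. the stir bar lies on the bottom of the dish, let go (horizontal distance between stir_bar and dish below 0.055 m and z of stir_bar in the frame of dish between 0 and 0.024 m and contact force between the fingers and stir_bar below 0.05 N and contact force between stir_bar and dish above 0.05 N and linear speed of stir_bar below 0.05 m/s), for 0.2 s.
2. the pH electrode is held in the fingers with its bulb drawn clear above the stand's tubes (z of bulb in the frame of probe_stand above 0.134 m and contact force between the fingers and ph_electrode above 1 N), for 0.1 s.
At the end, for the whole second after the job is handed in: Stir bar on the dish's bottom; the fingers hold the electrode still, bulb end down, 30 to 60 degrees from vertical, bulb centre within 30 mm of the dish's axis and 6 to 34 mm below the rim, touching neither dish, bar, stirrer nor stand; dish level, within 15 mm of its start (horizontal distance between stir_bar and dish below 0.055 m and z of stir_bar in the frame of dish between 0 and 0.024 m and angle between ph_electrode's own z axis and vertical between 0.52 and 1.05 rad and horizontal distance between bulb and dish_rim below 0.03 m and z of bulb in the frame of dish_rim between -0.034 and -0.006 m and height (world z) of bulb above 0.085 m and contact force between the fingers and ph_electrode above 1 N and contact force between ph_electrode and dish below 0.05 N and contact force between ph_electrode and stir_bar below 0.05 N and contact force between ph_electrode and stirrer below 0.05 N and contact force between ph_electrode and probe_stand below 0.05 N and linear speed of ph_electrode below 0.02 m/s and linear speed of stir_bar below 0.05 m/s and angle between dish's own z axis and vertical below 0.05 rad and distance of dish from where it was at the start of the episode below 0.015 m); the arm keeps its last pose, push and grip.
It fails at once if the stir bar is not lowered gently: it falls or is thrown into the dish (over 0.6 m/s within 80 mm above its foot: a drop of some 18 mm), or is pressed or struck on it with over 25 N (contact force between stir_bar and dish above 25 N or (linear speed of stir_bar above 0.6 m/s and horizontal distance between stir_bar and dish below 0.06 m and z of stir_bar in the frame of dish below 0.08 m)).
It fails at once if the glass electrode is knocked or pressed against the dish (over 5 N) (contact force between ph_electrode and dish above 5 N).
It fails at once if the dish is shifted more than 15 mm (distance of dish from where it was at the start of the episode above 0.015 m).
It fails at once if one of the other probes, the bottles or the beaker is shifted more than 20 mm (distance of any of oxygen_probe, temperature_probe, wash_bottle, buffer_red, buffer_green, sample_bottle, waste_beaker from where it was at the start of the episode above 0.02 m).
It also fails if it takes over 54 s, if anything falls off the work surface, if the arm or the gripper's body presses on something with over 40 N, if the wrist force passes 120 N, or if a joint passes its speed limit or range.

## Working session

There is one attempt and no reset: what is moved stays moved. The work goes in short steps, Python scripts to look and compute and a tool call to move; the robot and the scene stay as the last step left them, time stands still between calls to the robot, and variables do not carry over. Pictures are saved under pics/ and viewed, about 8 in all and at most 12, crops included, and the job is handed in when it is done.

Besides the shell and the picture viewer there is one more tool, called after "Request:" by a JSON object that holds its "name" and its "arguments". arm_command: Moves the arm, as the interface text tells. Its arguments: {"type":"object","properties":{"increments":{"type":"array"},"hand":{"type":"number"},"newtons":{"type":"number"}},"required":["increments"]}

```bash
mkdir -p pics; cat > h.py <<'E'
import numpy as np, cv2
from plant import ctrl
from scipy.spatial.transform import Rotation as Rn
def world(c,u,v,z):
    K,R,t=c["K"],c["R"],c["t"]
    p=np.stack([(u-K[0,2])/K[0,0]*z,(v-K[1,2])/K[1,1]*z,z],-1)
    return (p-t)@R
def ray(c,u,v,h):  # pixel ray hit with plane z=h
    K,R,t=c["K"],np.array(c["R"]),np.array(c["t"])
    o=-R.T@t; d=R.T@np.array([(u-K[0,2])/K[0,0],(v-K[1,2])/K[1,1],1])
    return o+d*(h-o[2])/d[2]
def pts(c,m):
    v,u=np.nonzero(m&(c["depth"]>0)); return world(c,u,v,c["depth"][v,u])
def proj(c,X):
    x=np.array(c["R"])@np.array(X)+c["t"]; x=c["K"]@x; return x[:2]/x[2]
E
python3 - <<'E'
from h import *
np.set_printoptions(precision=1,suppress=True)
print(ctrl.sense())
for cam in("top","side"):
    c=ctrl.capture(cam); cv2.imwrite(f"pics/{cam}0.png",c["pixels"])
    print(cam,-np.array(c["R"]).T@c["t"],np.array(c["R"])[2])
    for n in("stir_bar","dish","stirrer","probe_stand","ph_electrode","oxygen_probe","temperature_probe"):
        for d in ctrl.trace(n,cam)[:3]:
            p=pts(c,d["mask"]); 
            print(n,round(d["conf"],2),d["bbox"],d["mask"].sum(),np.median(p,0),np.percentile(p,2,axis=0),np.percentile(p,98,axis=0))
E
```

```text
{'time': 0.0, 'q': array([-1.3,  0.4,  0.1,  1.3,  0. ,  1.5]), 'joint_velocities': array([ 0., -0.,  0., -0.,  0.,  0.]), 'joint_torque': array([ -0. , -46.4,  27. ,   0. ,  -0. ,   0. ]), 'ee_pos': array([ 226.3, -527.8,  192.8]), 'eef_rot': array([ 1. ,  0.2, -0. , -0. ]), 'contact_force': array([0.5, 0.2, 0.1]), 'moment': array([-0.1, -0. , -0. ]), 'opening': 85.34628400902668}
top [ 280.    24.4 1685. ] [ 0.2 -0.  -1. ]
stir_bar 0.5 [313.1, 223.5, 320.2, 229.9] 38 [487.3  32.9  19.5] [475.6  22.1  12.3] [501.4  43.5  25.5]
dish 0.78 [292.2, 169.3, 327.6, 204.2] 826 [633.9  64.9   7.7] [572.1  11.9  -2.4] [681.8 116.3  66.9]
dish 0.69 [235.9, 171.0, 271.2, 205.6] 948 [610.7 257.2  68.5] [549.1 197.9  58.8] [659.2 307.  128.6]
dish 0.6 [203.8, 241.6, 239.2, 273.1] 897 [362.7 369.    6.8] [308.7 307.1  -2.8] [414.2 416.4  67.3]
stirrer 0.7 [235.5, 170.0, 270.3, 209.1] 961 [610.8 256.2  68.6] [549.1 197.8  59. ] [659.5 307.  128.5]
stirrer 0.59 [232.8, 166.3, 279.5, 227.9] 1511 [548.6 234.2  55.4] [490.1 172.1  22.8] [691.3 330.9  66.2]
probe_stand 0.56 [366.8, 198.7, 447.3, 232.6] 
[... 414 characters left out ...]
   5.9  -2.4] [681.1 120.3  64.7]
dish 0.88 [222.7, 167.4, 255.8, 205.4] 965 [375.2 223.   27.5] [322.1 145.5  -1. ] [428.1 261.   64. ]
dish 0.72 [212.5, 141.7, 241.9, 172.6] 802 [357.3 385.7  30.6] [306.5 303.8   0.1] [409.7 418.7  64.2]
stirrer 0.76 [264.2, 146.0, 329.7, 186.0] 1444 [552.8 196.2  52.1] [488.7 166.4   0.8] [690.5 315.5  62.5]
probe_stand 0.77 [300.8, 242.8, 356.3, 338.0] 2943 [ 518.3 -318.7   96.5] [ 480.8 -410.8   -0.3] [ 572.9 -168.4  117.9]
probe_stand 0.16 [243.4, 96.1, 261.8, 129.5] 566 [496.9 535.3  75.1] [460.6 517.1   3.9] [534.1 600.8 111. ]
temperature_probe 0.57 [318.6, 245.5, 328.7, 257.9] 111 [ 538.8 -217.1  147.7] [ 528.2 -225.    96.5] [ 565.8 -181.   172.8]
```

```bash
python3 - <<'E'
import cv2,numpy as np
t=cv2.imread("pics/top0.png");s=cv2.imread("pics/side0.png")
a=cv2.resize(t[150:290,195:460],None,fx=3,fy=3,interpolation=cv2.INTER_CUBIC)[:, :795]
cv2.imwrite("pics/a.png",a)
b=cv2.resize(s[120:345,200:400],None,fx=2.6,fy=2.6,interpolation=cv2.INTER_CUBIC)
cv2.imwrite("pics/b.png",b)
E
```

```text
(no output)
```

View pics/a.png

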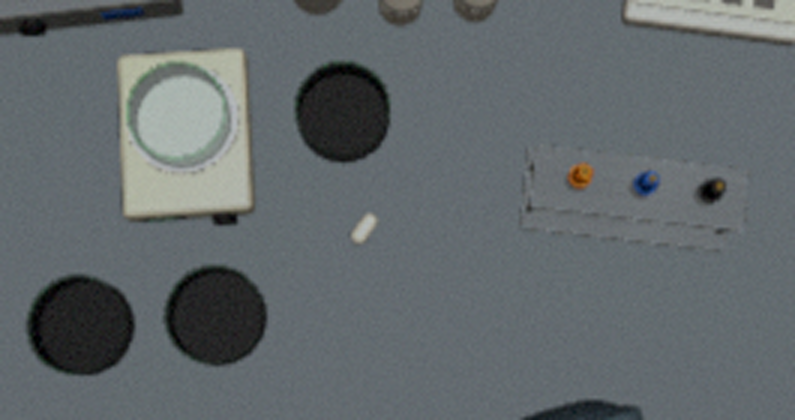

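View pics/b.png

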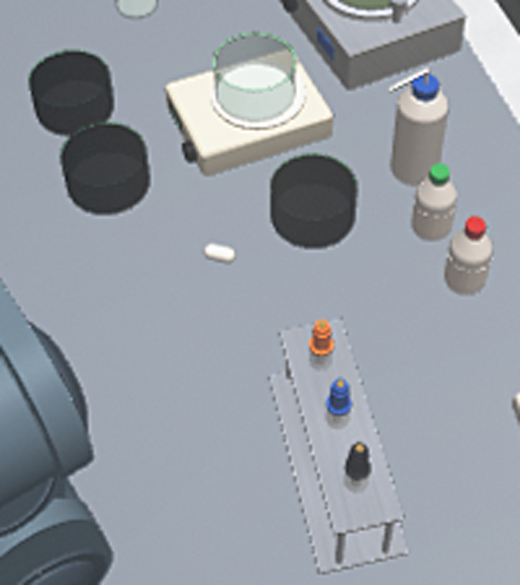

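The top crop shows the bar at (363,227) and the clear dish on the stirrer at (180,115). The stand is on the right with the blue head in its middle tube (647,183), orange to its left and black to its right. The side view agrees, and the three black dishes are decoys.

The tool can only turn about its own z, so the slant has to come from pivoting the electrode in the fingers against the fixed stand. Next I'll measure precisely.

```bash
python3 - <<'E'
from h import *
np.set_printoptions(precision=1,suppress=True)
for cam in("top","side"):
    c=ctrl.capture(cam); im=c["pixels"].astype(int); b,g,r=im[...,0],im[...,1],im[...,2]
    # bar: bright blob
    for d in ctrl.trace("stir_bar",cam)[:1]:
        x0,y0,x1,y1=[int(v) for v in d["bbox"]]
    W=np.zeros(b.shape,bool); W[y0-6:y1+8,x0-6:x1+8]=True
    m=W&(r>165); v,u=np.nonzero(m)
    P=np.array([ray(c,a,e,10) for a,e in zip(u,v)]); q=P[:,:2]
    w,V=np.linalg.eigh(np.cov(q.T)); print(cam,"bar",m.sum(),P.mean(0),"axis",V[:,1],np.sqrt(w)*4)
    # heads
    for n,mm in(("blue",(b>r+60)&(b>120)),("orange",(r>b+80)&(r>150)),("black",(r<40)&(b<45))):
        p=pts(c,mm); k=(p[:,2]>125)&(p[:,2]<180)&(p[:,1]<-100)&(p[:,1]>-450)&(p[:,0]>450)&(p[:,0]<600); p=p[k]
        print(n,len(p), np.median(p,0) if len(p) else "", p.min(0) if len(p) else "", p.max(0) if len(p) else "")
    # stand surfaces
    v,u=np.mgrid[190:345,280:460]; v,u=v.ravel(),u.ravel(); dd=c["depth"][v,u]; p=world(c,u[dd>0],v[dd>0],dd[dd>0])
    k=(p[:,2]>90)&(p[:,2]<120)&(p[:,1]<-150)&(p[:,1]>-420)&(p[:,0]>440)&(p[:,0]<600); p=p[k]
    print("top plate",len(p),np.percentile(p,[5,25,50,75,95],axis=0)[:,2], cv2.minAreaRect(p[:,:2].astype(np.float32)))
    # dish: fit circle to rim
    for d in ctrl.trace("dish",cam):
        p=pts(c,d["mask"])
        print(d["conf"],np.percentile(p,95,axis=0),cv2.fitEllipse(max(cv2.findContours(d["mask"].astype(np.uint8),0,1)[0],key=len)) )
        k=p[:,2]>112
        if k.sum()>8 and np.median(p[:,1])>150:
            A=np.c_[p[k,:2],np.ones(k.sum())]; s=np.linalg.lstsq(A,(p[k,:2]**2).sum(1),rcond=None)[0]; print("rim",k.sum(),s[:2]/2,np.sqrt(s[2]+(s[:2]**2).sum()/4))
    for d in ctrl.trace("stirrer",cam):
        p=pts(c,d["mask"]); p=p[(p[:,2]>50)&(p[:,2]<66)]; print("stirrer",cv2.minAreaRect(p[:,:2].astype(np.float32)))
E
```

```text
top bar 1340 [606.8 254.5  10. ] axis [-1.  0.] [174. 209.]
blue 5 [ 537.5 -284.3  167.7] [ 526.  -293.7  137.3] [ 541.4 -280.4  170.1]
orange 8 [ 539.5 -213.9  170.7] [ 533.8 -216.2  159.6] [ 546.1 -207.2  176.9]
black 30 [ 522.9 -354.1  152.3] [ 516.9 -369.2  126.3] [ 532.7 -349.6  176. ]
top plate 1312 [ 93.9  97.2  99.8 102.4 106.1] ((535.0907592773438, -286.55853271484375), (250.99209594726562, 76.11359405517578), 84.97317504882812)
0.97 [410.1 415.   64.5] ((221.55514526367188, 257.7093811035156), (32.63541793823242, 36.03215408325195), 94.41825103759766)
0.94 [427.1 256.   64.7] ((266.2159118652344, 254.26504516601562), (32.507896423339844, 33.68145751953125), 109.3722152709961)
0.8 [680.4 111.6  64.1] ((308.5714416503906, 186.3352508544922), (31.21322250366211, 33.315818786621094), 179.93299865722656)
0.7 [658.3 304.2 126.1] ((253.99404907226562, 187.31991577148438), (33.17537307739258, 35.83519744873047), 143.29673767089844)
rim 153 [604.3 252.3] 55.654386614773
0.53 [535.4 597.1 112.3] ((164.68540954589844, 215.57781982421875), (23.368494033813477, 31.71401596069336), 111.0
[... 732 characters left out ...]
 (34.281620025634766, 35.44456481933594), 164.71810913085938)
0.74 [785.5   2.5 113.3] ((366.7454833984375, 198.6276397705078), (15.323079109191895, 27.238391876220703), 8.645013809204102)
0.73 [677.8 117.7  62.3] ((319.90985107421875, 197.0452423095703), (34.10240936279297, 36.56489181518555), 15.571327209472656)
0.72 [652.9 307.5 123.4] ((297.669189453125, 149.4668731689453), (32.48311996459961, 34.66393280029297), 178.90206909179688)
rim 196 [603.  250.8] 55.60140989700246
stirrer ((591.7319946289062, 247.89187622070312), (196.5550994873047, 158.04220581054688), 6.01048469543457)
stirrer ((450.38800048828125, -552.2102661132812), (23.686630249023438, 65.18959045410156), 70.11505126953125)
```

```bash
cat >> h.py <<'E'
def bar(c,x0,y0,x1,y1,h,th=165):
    im=c["pixels"][y0:y1,x0:x1]; r=im.min(2).astype(int); bg=np.median(r)
    w=np.clip(r-bg-25,0,None)*1.0; v,u=np.nonzero(w); ww=w[v,u]
    P=np.array([ray(c,a+x0,e+y0,h)[:2] for a,e in zip(u,v)])
    m=np.average(P,axis=0,weights=ww); S=np.cov(P.T,aweights=ww); l,V=np.linalg.eigh(S)
    return m,V[:,1],np.sqrt(l)*3.7,len(u)
E
python3 - <<'E'
from h import *
c=ctrl.capture("top"); print(bar(c,305,215,330,240,12))
c=ctrl.capture("side"); print(bar(c,273,205,297,229,10))
s=ctrl.sense(); R=Rn.from_quat(s["eef_rot"]).as_matrix(); print(R.round(3),s["ee_pos"],s["time"])
def inc(p): return R.T@(np.array(p)-s["ee_pos"])
print(inc([488,30,150]))
E
```

```text
(array([489.3676152 ,  32.60567786]), array([-0.83561833,  0.54931049]), array([13.97333415, 34.6588165 ]), 46)
(array([488.58721088,  37.77696091]), array([-0.82148825,  0.57022544]), array([16.65083338, 37.85792438]), 48)
[[ 0.919  0.394  0.   ]
 [ 0.394 -0.919 -0.   ]
 [-0.     0.    -1.   ]] [ 226.45256395 -528.5780883   193.72172111] 1.3
[ 460.39173332 -410.43892139   43.67464514]
```

Request:
{"name": "arm_command", "arguments": {"increments": [[0.045,-0.04,0,-10.5],[0.09,-0.08,0,-21],[0.135,-0.12,0,-31.5],[0.18,-0.16,0,-42],[0.225,-0.2,0,-52.5]], "hand": 0.0}}

```text
time: 1.92
ee_pos: [355.2, -254.5, 193.9]
eef_rot: [0.788, 0.616, 0.0, 0.0]
contact_force: [0.5, -0.1, -0.1]
opening: 42.6
```

```bash
cat >> h.py <<'E'
def plan(p,yaw):
    s=ctrl.sense(); R=Rn.from_quat(s["eef_rot"]).as_matrix()
    y=np.degrees(np.arctan2(R[1,0],R[0,0]))
    print("t",round(s["time"],2),"pos",s["ee_pos"].round(1),"yaw",y.round(1),"tilt",R[:,2].round(3),"op",round(s["opening"],1),"F",s["contact_force"].round(1),"q",s["q"].round(2))
    print("shift",(R.T@(np.array(p)-s["ee_pos"])).round(1),"turn",round(-((yaw-y+180)%360-180),1))
E
python3 -c "
from h import *
plan([488.5,34,100],146)"
```

```text
t 1.93 pos [ 355.2 -254.5  193.9] yaw 76.0 tilt [ 0.001 -0.001 -1.   ] op 42.6 F [ 0.5 -0.1 -0.1] q [-0.77  0.1  -0.28  1.19  0.    1.05]
shift [312.2  59.6  93.9] turn -70.0
```

Request:
{"name": "arm_command", "arguments": {"increments": [[0.058,0.011,0,-10.5],[0.116,0.022,0,-21],[0.174,0.033,0.02,-31.5],[0.23,0.044,0.04,-42],[0.288,0.055,0.06,-52.5]], "hand": 0.3}}

```text
time: 2.55
ee_pos: [479.9, 11.1, 133.5]
eef_rot: [0.434, 0.901, 0.0, 0.001]
contact_force: [0.7, -0.4, 0.3]
opening: 55.6
```

```bash
python3 -c "
from h import *
plan([488.5,34,60],146)"
```

```text
t 2.55 pos [479.9  11.1 133.5] yaw 128.5 tilt [ 0.001 -0.001 -1.   ] op 55.6 F [ 0.7 -0.4  0.3] q [-0.11  0.21 -0.3   1.05 -0.    0.79]
shift [12.7 21.  73.5] turn -17.5
```

Request:
{"name": "arm_command", "arguments": {"increments": [[0.006,0.01,0.037,-9],[0.013,0.021,0.0735,-17.5],[0.013,0.021,0.0735,-17.5]]}}

```text
time: 2.92
ee_pos: [484.6, 33.4, 57.9]
eef_rot: [0.295, 0.956, -0.001, -0.003]
contact_force: [-1.0, 0.2, -0.1]
opening: 55.5
```

```bash
python3 -c "
from h import *
plan([488.5,34,3],146)
c=ctrl.capture('side'); cv2.imwrite('pics/c.png',cv2.resize(c['pixels'][150:280,220:360],None,fx=4,fy=4,interpolation=2))
print(proj(c,[488.5,34,10]))
try: print(bar(c,273,205,297,229,10))
except Exception as e: print(e)
"
```

```text
t 2.92 pos [484.6  33.4  57.9] yaw 145.7 tilt [-0.006  0.    -1.   ] op 55.5 F [-1.   0.2 -0.1] q [-0.06  0.29 -0.41  0.88 -0.    0.54]
shift [-3.2  2.9 54.8] turn -0.3
[284.40298317 216.97298451]
(array([488.57504348,  37.73676318]), array([-0.819871  ,  0.57254829]), array([16.7299324 , 37.82998024]), 48)
```

View pics/c.png

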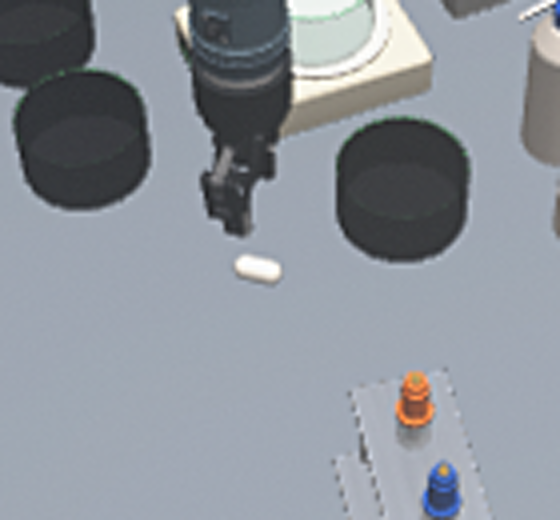

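The bar lies at (258,267), clear of the fingers, and there is room around it. The arm was still settling at the last reading.

Request:
{"name": "arm_command", "arguments": {"increments": [[0,0,0.02,0],[0,0,0.03,0],[0,0,0.03,0],[0,0,0.03,0]]}}

```text
time: 3.48
ee_pos: [488.3, 32.2, 31.2]
eef_rot: [0.295, 0.955, 0.0, 0.001]
contact_force: [0.0, -0.6, -0.4]
opening: 55.5
```

```bash
python3 -c "
from h import *
plan([488.5,35,2.5],146)"
```

```text
t 3.48 pos [488.3  32.2  31.2] yaw 145.6 tilt [ 0.002 -0.    -1.   ] op 55.5 F [ 0.  -0.6 -0.4] q [-0.06  0.32 -0.45  0.8  -0.    0.54]
shift [ 1.4  2.4 28.7] turn -0.4
```

Request:
{"name": "arm_command", "arguments": {"increments": [[0.001,0.002,0.015,0],[0.001,0.002,0.025,0],[0.001,0.002,0.028,0],[0.001,0.002,0.028,0],[0.001,0.002,0.028,0]]}}

```text
time: 4.1
ee_pos: [488.0, 34.7, 2.4]
eef_rot: [0.295, 0.956, -0.0, 0.0]
contact_force: [-0.5, 0.6, -1.1]
opening: 55.4
```

Request:
{"name": "arm_command", "arguments": {"increments": [[0,0,0,0],[0,0,0,0],[0,0,0,0],[0,0,0,0],[0,0,0,0]], "hand": -1, "newtons": 30}}

```text
time: 4.72
ee_pos: [487.8, 34.8, 2.2]
eef_rot: [0.295, 0.956, -0.0, 0.0]
contact_force: [-0.4, 0.9, 0.5]
opening: 0.3
```

Request:
{"name": "arm_command", "arguments": {"increments": [[0,0,-0.03,0],[0,0,-0.08,0],[0,0,-0.14,0],[0,0,-0.14,0]]}}

```text
time: 5.22
ee_pos: [492.0, 34.6, 147.2]
eef_rot: [0.295, 0.956, 0.001, 0.005]
contact_force: [0.0, 0.0, -0.6]
opening: 0.2
```

```bash
python3 -c "
from h import *
plan([604,251,150],146)
c=ctrl.capture('side'); cv2.imwrite('pics/d.png',cv2.resize(c['pixels'][120:240,230:350],None,fx=4,fy=4,interpolation=2))
"
```

```text
t 5.22 pos [492.   34.6 147.2] yaw 145.7 tilt [ 0.01  -0.001 -1.   ] op 0.2 F [ 0.   0.  -0.6] q [-0.06  0.22 -0.25  1.08 -0.    0.54]
shift [ 29.4 241.9  -1.8] turn -0.3
```

View pics/d.png

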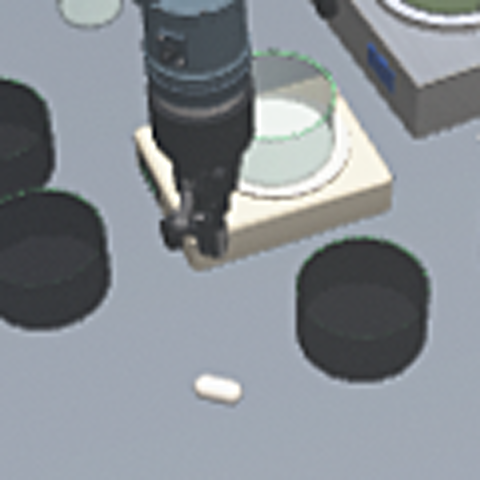

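The grasp missed: the opening is 0.3 mm and the bar is still on the bench at about (284,217). I'll check whether the bar moved, and how the TCP projects against the visible fingertips.

```bash
python3 - <<'E'
from h import *
s=ctrl.sense(); print(s["ee_pos"])
c=ctrl.capture("side"); print(bar(c,273,205,297,229,10))
print("tcp px",proj(c,s["ee_pos"]),"crop",(proj(c,s["ee_pos"])-[230,120])*4)
print("c.png tcp crop",(proj(c,[484.6,33.4,57.9])-[220,150])*4)
d=ctrl.trace("stir_bar","side"); print([(x["bbox"],x["conf"]) for x in d])
# gripper points near tcp
v,u=np.mgrid[150:230,260:310];v,u=v.ravel(),u.ravel();dd=c["depth"][v,u];p=world(c,u[dd>0],v[dd>0],dd[dd>0])
k=(np.hypot(p[:,0]-492,p[:,1]-35)<40)&(p[:,2]>100)&(p[:,2]<230);p=p[k]
for z in range(100,230,10):
    q=p[(p[:,2]>=z)&(p[:,2]<z+10)]
    if len(q):print(z,len(q),q.min(0).round(0),q.max(0).round(0),q.mean(0).round(0))
c=ctrl.capture("top"); print(bar(c,305,215,330,240,10)); 
print("tcp",proj(c,s["ee_pos"]))
E
```

```text
[490.09031537  34.64558856 144.52484535]
(array([488.57218327,  37.7554912 ]), array([-0.82019309,  0.57208679]), array([16.72921345, 37.84996935]), 48)
tcp px [283.06236668 191.03968625] crop [212.24946672 284.15874499]
c.png tcp crop [250.86038102 234.67296494]
[([356.0, 184.9, 375.7, 213.3], 0.44)]
180 6 [480.  25. 182.] [501.  33. 190.] [493.  27. 187.]
190 14 [478.  18. 192.] [501.  31. 200.] [488.  24. 196.]
200 16 [478.  20. 201.] [502.  33. 209.] [490.  26. 204.]
210 8 [488.  18. 210.] [503.  35. 217.] [495.  26. 214.]
220 10 [492.  18. 225.] [514.  49. 230.] [503.  32. 228.]Traceback (most recent call last):
  File "<stdin>", line 13, in <module>
  File "h.py", line 20, in bar
    m=np.average(P,axis=0,weights=ww); S=np.cov(P.T,aweights=ww); l,V=np.linalg.eigh(S)
    raise ZeroDivisionError(
        "Weights sum to zero, can't be normalized")
ZeroDivisionError: Weights sum to zero, can't be normalized
```

```bash
python3 - <<'E'
from h import *
s=ctrl.sense(); print(s["ee_pos"],s["time"],s["opening"])
c=ctrl.capture("side"); im=c["pixels"].copy()
big=cv2.resize(im[140:230,240:340],None,fx=6,fy=6,interpolation=2)
def mk(p,col):
    q=((proj(c,p)-[240,140]+.5)*6).astype(int); cv2.drawMarker(big,tuple(int(a) for a in q),col,0,14,1)
e=s["ee_pos"]; mk(e,(0,0,255)); mk(e+[0,0,20],(0,255,255)); mk(e+[0,0,40],(255,0,255)); mk([488.5,35,10],(0,0,255))
cv2.imwrite("pics/e.png",big)
D=c["depth"]; 
for v in range(172,200,3): print(v,[int(round(float(world(c,np.array(u),np.array(v),D[v,u])[2]))) if D[v,u]>0 else -1 for u in range(268,294,2)])
E
```

```text
[486.50081944  34.8609362  140.72395739] 5.425 0.3985130110772891
172 [3, 15, 41, 278, 283, 264, 261, 251, 255, 222, 55, 54, 56]
175 [7, 43, 262, 272, 275, 229, 228, 239, 231, 53, 54, 54, 53]
178 [-5, 269, 267, 268, 269, 269, 257, 236, 215, 46, 45, 51, 42]
181 [-2, -2, 27, 28, 37, 245, 241, 223, 206, 34, 33, 27, 22]
184 [-2, -4, 4, 1, 14, 192, 193, 193, 190, 19, 16, 7, 6]
187 [0, 5, 4, -2, 1, 10, 11, -1, 0, 1, 6, -3, -3]
190 [-1, 1, 4, -1, 1, -3, 1, -1, -2, 4, 2, -1, -4]
193 [-1, -2, -4, -1, 0, -5, -1, 1, -3, 0, -1, 1, 6]
196 [4, 4, -5, 0, -3, 2, 3, -2, 2, 5, -3, -3, -3]
199 [-2, -3, 0, 2, -3, -2, -7, 0, 0, 1, -2, -1, 1]
```

View pics/e.png

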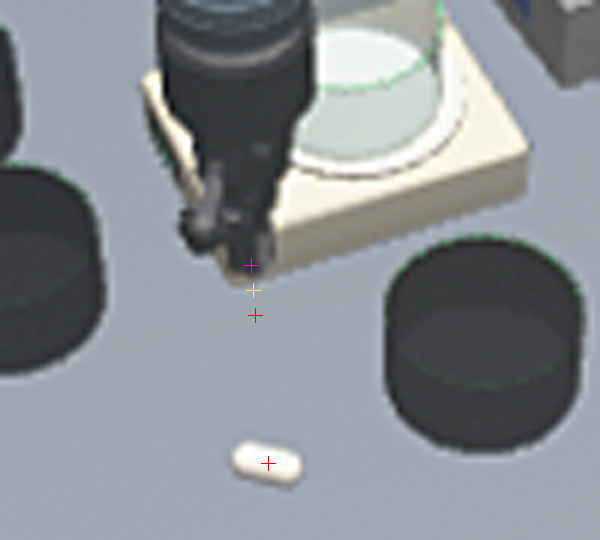

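Request:
{"name": "arm_command", "arguments": {"increments": [[0,0,0.05,0],[0,0,0.1,0],[0,0,0.125,0],[0,0,0.125,0],[0,0,0.125,0]], "hand": 0.1}}

```text
time: 6.1
ee_pos: [487.8, 34.8, 17.5]
eef_rot: [0.295, 0.956, -0.0, -0.0]
contact_force: [0.3, -0.4, 1.2]
opening: 47.1
```

```bash
python3 - <<'E'
from h import *
np.set_printoptions(precision=0,suppress=True)
plan([488.5,34.5,-35],146)
s=ctrl.sense();R=Rn.from_quat(s["eef_rot"]).as_matrix();e=s["ee_pos"]
c=ctrl.capture("side"); im=c["pixels"].copy()
big=cv2.resize(im[165:245,240:340],None,fx=7,fy=7,interpolation=2)
for h,col in((0,(0,0,255)),(40,(255,0,255))):
    q=((proj(c,e+[0,0,h])-[240,165]+.5)*7).astype(int); cv2.drawMarker(big,tuple(int(a) for a in q),col,0,14,1)
cv2.imwrite("pics/f.png",big)
for cam in("side","top"):
    c=ctrl.capture(cam); v,u=np.nonzero(c["depth"]>0); p=world(c,u,v,c["depth"][v,u]); t=(p-e)@R
    k=(np.hypot(t[:,0],t[:,1])<70)&(t[:,2]>-150)&(p[:,2]>25); t=t[k]
    for z in range(-150,20,10):
        q=t[(t[:,2]>=z)&(t[:,2]<z+10)]
        if len(q):print(cam,z,len(q),q.min(0)[:2],q.max(0)[:2])
E
```

```text
t 6.1 pos [488.  35.  18.] yaw 145.7 tilt [-0. -0. -1.] op 47.1 F [ 0. -0.  1.] q [-0.  0. -0.  1. -0.  1.]
shift [-1.  0. 52.] turn -0.3
side -150 68 [-20. -69.] [18. -7.]
side -140 33 [-20. -66.] [19. -9.]
side -130 23 [-18. -65.] [18. 14.]
side -120 35 [-18. -63.] [18. 21.]
side -110 28 [-18. -60.] [ 9. 23.]
side -100 27 [-15. -57.] [10. 49.]
side -90 13 [-14. -53.] [ 5. 31.]
side -80 9 [-13. -30.] [-5. 32.]
side -70 14 [-12. -37.] [ 6. 29.]
side -60 20 [-12. -39.] [ 6. 26.]
side -50 5 [ -8. -36.] [-1. 27.]
side -40 2 [ -7. -26.] [-7. 26.]
top -150 8 [-14. -64.] [  6. -58.]
top -140 5 [-13. -65.] [  0. -57.]
```

View pics/f.png

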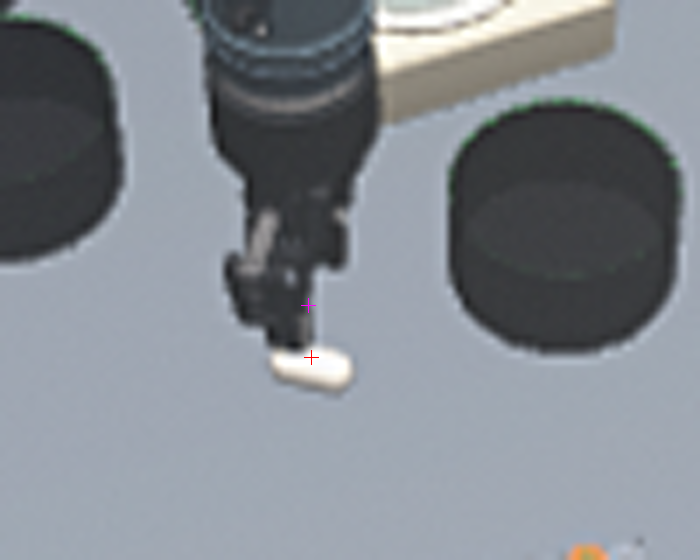

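Request:
{"name": "arm_command", "arguments": {"increments": [[0,0,0.012,0],[0,0,0.024,0],[0,0,0.03,0],[0,0,0.03,0],[0,0,0.03,0]]}}

```text
time: 6.88
ee_pos: [487.9, 34.7, -12.8]
eef_rot: [0.295, 0.956, -0.0, 0.0]
contact_force: [-0.4, -1.3, -0.0]
opening: 47.1
```

```bash
cat >> h.py <<'E'
def look(name):
    s=ctrl.sense();R=Rn.from_quat(s["eef_rot"]).as_matrix();e=s["ee_pos"]
    c=ctrl.capture("side"); im=c["pixels"].copy()
    o=(proj(c,e)-[50,40]).astype(int)
    cv2.imwrite(name,cv2.resize(im[o[1]:o[1]+80,o[0]:o[0]+100],None,fx=7,fy=7,interpolation=2))
    v,u=np.nonzero(c["depth"]>0); p=world(c,u,v,c["depth"][v,u]); t=(p-e)@R
    for z in range(-100,30,8):
        for sgn in(-1,1):
            k=(abs(t[:,0])<16)&(sgn*t[:,1]>2)&(sgn*t[:,1]<45)&(t[:,2]>=z)&(t[:,2]<z+8)&(p[:,2]>8)
            if k.sum(): print(z,sgn,k.sum(),t[k].mean(0).round(0),"world",p[k].mean(0).round(0))
E
python3 - <<'E'
from h import *
plan([488.5,34.5,-35],146); look("pics/g.png")
E
```

```text
t 6.88 pos [487.9  34.7 -12.8] yaw 145.7 tilt [ 0. -0. -1.] op 47.1 F [-0.4 -1.3 -0. ] q [-0.06  0.38 -0.5   0.69 -0.    0.54]
shift [-0.7  0.2 22.2] turn -0.3
-100 -1 4 [-11. -31. -95.] world [480.   3.  82.]
-100 1 3 [-12.  22. -95.] world [510.  46.  83.]
-92 -1 6 [-10. -34. -88.] world [477.   1.  75.]
-92 1 2 [-11.  27. -88.] world [512.  51.  76.]
-84 -1 1 [-11. -27. -82.] world [482.   6.  70.]
-84 1 5 [ -9.  28. -78.] world [511.  53.  65.]
-76 -1 3 [-11. -30. -72.] world [480.   4.  59.]
-76 1 5 [ -8.  24. -72.] world [508.  50.  59.]
-68 -1 4 [ -6. -34. -62.] world [473.   3.  50.]
-68 1 4 [ -7.  23. -64.] world [507.  50.  51.]
-60 -1 10 [ -4. -34. -57.] world [472.   5.  44.]
-60 1 3 [ -8.  24. -57.] world [508.  50.  45.]
-52 -1 4 [  2. -33. -50.] world [468.   9.  37.]
-52 1 7 [ -6.  24. -48.] world [506.  51.  36.]
-44 -1 5 [ -4. -23. -40.] world [479.  13.  28.]
-44 1 1 [ -3.  24. -43.] world [504.  53.  30.]
-36 -1 9 [ -9.  -7. -31.] world [492.  24.  18.]
-36 1 3 [ -6.   4. -31.] world [495.  35.  18.]
-28 -1 5 [-11. -10. -25.] world [491.  21.  12.]
```

The reported TCP z is clearly off: it reads −12.8 with no contact, while depth puts the fingertips near 25 mm. I'll feel for the bench in small steps.

Request:
{"name": "arm_command", "arguments": {"increments": [[0,0,0.006,0],[0,0,0.012,0],[0,0,0.014,0],[0,0,0.014,0]]}}

```text
time: 7.42
ee_pos: [487.4, 34.8, -27.1]
eef_rot: [0.295, 0.956, -0.0, -0.0]
contact_force: [0.7, 1.5, -0.4]
opening: 47.2
```

```bash
python3 - <<'E'
from h import *
plan([488.5,34.5,-35],146); look("pics/g.png")
E
```

```text
t 7.42 pos [487.4  34.8 -27.1] yaw 145.7 tilt [-0.001 -0.    -1.   ] op 47.2 F [ 0.7  1.5 -0.4] q [-0.06  0.4  -0.52  0.66 -0.    0.54]
shift [-1.   0.4  7.9] turn -0.3
-100 -1 4 [ -9. -31. -96.] world [478.   4.  69.]
-100 1 1 [-13.  21. -97.] world [510.  45.  70.]
-92 -1 5 [-10. -30. -89.] world [479.   4.  62.]
-92 1 2 [ -9.  25. -88.] world [510.  50.  61.]
-84 -1 1 [-10. -34. -83.] world [476.   1.  56.]
-84 1 6 [ -9.  27. -79.] world [510.  52.  52.]
-76 -1 3 [-10. -28. -72.] world [480.   6.  45.]
-76 1 5 [ -8.  23. -71.] world [507.  50.  44.]
-68 -1 5 [ -6. -32. -63.] world [474.   5.  36.]
-68 1 2 [ -5.  24. -64.] world [505.  51.  37.]
-60 -1 8 [ -4. -33. -56.] world [472.   5.  29.]
-60 1 4 [ -7.  24. -58.] world [507.  50.  31.]
-52 -1 13 [ -5. -21. -48.] world [480.  15.  21.]
-52 1 6 [ -5.  24. -50.] world [505.  52.  23.]
-44 -1 11 [-10.  -9. -40.] world [491.  21.  13.]
-44 1 6 [ -7.  16. -42.] world [502.  44.  15.]
```

View pics/g.png

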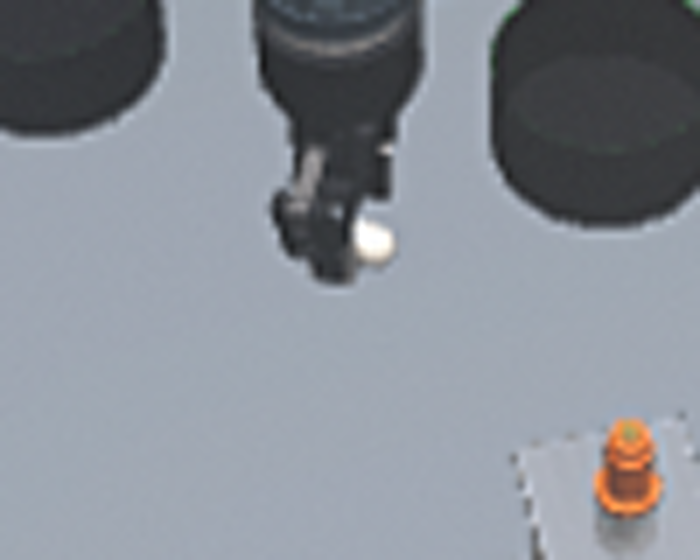

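The fingers now straddle the bar near its middle: the near fingertip is at (330,270) and the bar end shows at (375,240). I'll go a little lower and close.

Request:
{"name": "arm_command", "arguments": {"increments": [[0,0,0.002,0],[0,0,0.004,0],[0,0,0.006,0],[0,0,0.006,0]]}}

```text
time: 7.98
ee_pos: [487.5, 34.8, -33.0]
eef_rot: [0.295, 0.956, -0.0, -0.0]
contact_force: [0.3, -0.3, -0.4]
opening: 47.0
```

Request:
{"name": "arm_command", "arguments": {"increments": [[0,0,0,0],[0,0,0,0],[0,0,0,0],[0,0,0,0]], "hand": -1, "newtons": 30}}

```text
time: 8.48
ee_pos: [487.8, 34.7, -32.7]
eef_rot: [0.295, 0.956, -0.0, 0.0]
contact_force: [-0.1, -0.6, 2.5]
opening: 18.7
```

Request:
{"name": "arm_command", "arguments": {"increments": [[0,0,-0.01,0],[0,0,-0.04,0],[0,0,-0.09,0],[0,0,-0.15,0],[0,0,-0.16,0]]}}

```text
time: 9.1
ee_pos: [491.4, 34.6, 132.2]
eef_rot: [0.295, 0.956, 0.001, 0.004]
contact_force: [0.5, -0.2, -1.5]
opening: 18.8
```

Request:
{"name": "arm_command", "arguments": {"increments": [[0,0,0,0],[0,0,0,0]]}}

```text
time: 9.35
ee_pos: [486.2, 34.9, 125.5]
eef_rot: [0.295, 0.956, -0.0, -0.002]
contact_force: [1.0, 0.6, -0.5]
opening: 18.9
```

```bash
python3 - <<'E'
from h import *
plan([603.5,251,127],146); look("pics/h.png")
c=ctrl.capture("side"); s=ctrl.sense()
o=proj(c,s["ee_pos"]+[0,0,43]).astype(int); print(o)
im=c["pixels"][o[1]-14:o[1]+14,o[0]-16:o[0]+16].min(2); print((im>165).sum()); v,u=np.nonzero(im>165); print(u.mean()+o[0]-16,v.mean()+o[1]-14) if len(u) else 0
E
```

```text
t 9.35 pos [486.2  34.9 125.5] yaw 145.7 tilt [-0.003  0.    -1.   ] op 18.9 F [ 1.   0.6 -0.5] q [-0.06  0.24 -0.29  1.04 -0.    0.54]
shift [ 25.  244.6  -1.8] turn -0.3
-100 -1 7 [-10. -25. -95.] world [480.   9. 221.]
-100 1 3 [-13.  31. -95.] world [515.  54. 220.]
-92 -1 14 [ -5. -30. -88.] world [474.   7. 213.]
-92 1 5 [-13.  22. -88.] world [510.  46. 213.]
-84 -1 6 [ -8. -25. -83.] world [479.  10. 208.]
-84 1 4 [-12.  21. -82.] world [509.  46. 208.]
-76 -1 1 [-11. -15. -74.] world [487.  16. 199.]
-76 1 5 [-10.  12. -72.] world [501.  40. 198.]
-68 -1 7 [ -5. -18. -65.] world [481.  17. 190.]
-68 1 7 [ -6.  10. -64.] world [497.  40. 190.]
-60 -1 12 [ -2. -20. -57.] world [477.  17. 182.]
-60 1 4 [ -9.  11. -57.] world [500.  39. 182.]
-52 -1 15 [ -7. -13. -48.] world [485.  20. 174.]
-52 1 7 [ -9.   8. -50.] world [498.  36. 176.]
-44 -1 7 [ -7. -14. -41.] world [485.  19. 166.]
-44 1 1 [-10.  14. -42.] world [502.  41. 168.]
[281 186]
67
288.2686567164179 178.97014925373134
```

View pics/h.png

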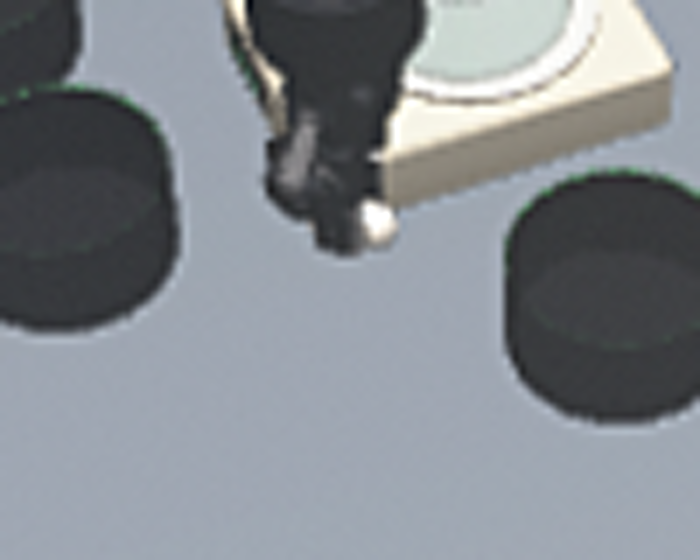

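The bar is held: its white end shows at (378,222), between the fingers. Next I move over the dish.

Request:
{"name": "arm_command", "arguments": {"increments": [[0.004,0.04,0,0],[0.009,0.095,0,0],[0.015,0.15,0,0],[0.021,0.205,0,0],[0.025,0.244,0,0]]}}

```text
time: 10.07
ee_pos: [604.5, 252.4, 125.1]
eef_rot: [0.294, 0.956, -0.001, -0.001]
contact_force: [0.7, -0.3, -1.1]
opening: 18.7
```

Request:
{"name": "arm_command", "arguments": {"increments": [[0,0,0,0],[0,0,0,0],[0,0,0,0]]}}

```text
time: 10.45
ee_pos: [603.9, 249.1, 126.8]
eef_rot: [0.296, 0.955, -0.001, -0.0]
contact_force: [0.2, -0.2, -0.2]
opening: 18.5
```

```bash
python3 - <<'E'
from h import *
plan([603.5,251,37],146); look("pics/i.png")
E
```

```text
t 10.45 pos [603.9 249.1 126.8] yaw 145.6 tilt [-0.001 -0.001 -1.   ] op 18.5 F [ 0.2 -0.2 -0.2] q [ 0.29  0.56  0.2   1.21 -0.    0.89]
shift [ 1.4  1.5 89.8] turn -0.4
-100 -1 6 [-10. -23. -95.] world [599. 225. 222.]
-92 -1 18 [ -5. -35. -89.] world [589. 217. 216.]
-92 1 3 [-12.  22. -90.] world [626. 260. 217.]
-84 -1 2 [-12. -15. -77.] world [605. 230. 204.]
-84 1 5 [-11.  17. -80.] world [622. 257. 207.]
-76 1 5 [ -6.  13. -71.] world [616. 256. 197.]
-68 -1 11 [ -2. -20. -63.] world [595. 232. 189.]
-68 1 5 [ -5.  11. -65.] world [614. 255. 192.]
-60 -1 11 [ -3. -19. -56.] world [596. 232. 183.]
-60 1 5 [ -9.  13. -56.] world [619. 255. 183.]
-52 -1 15 [ -3. -14. -47.] world [599. 236. 174.]
-52 1 5 [ -9.  11. -50.] world [617. 253. 177.]
-44 -1 8 [ -5. -11. -40.] world [602. 237. 167.]
-44 1 1 [-11.  16. -42.] world [622. 256. 168.]
```

View pics/i.png

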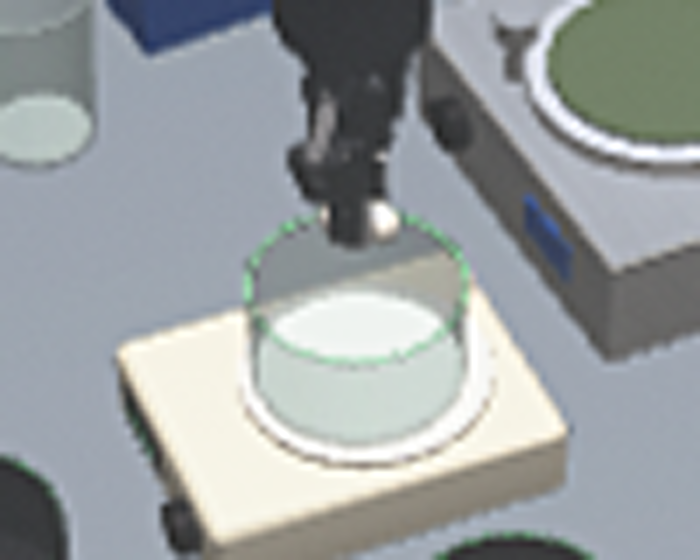

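The bar is held above the dish centre, with the bar end at (385,220) and the rim around (355,290). Lowering it slowly.

Request:
{"name": "arm_command", "arguments": {"increments": [[0.001,0.001,0.02,0],[0.001,0.001,0.045,0],[0.001,0.001,0.07,0],[0.001,0.001,0.083,0],[0.001,0.001,0.087,0]]}}

```text
time: 11.12
ee_pos: [603.8, 251.1, 39.7]
eef_rot: [0.295, 0.955, -0.0, -0.0]
contact_force: [-0.4, 0.5, -0.2]
opening: 18.7
```

Request:
{"name": "arm_command", "arguments": {"increments": [[0,0,0,0],[0,0,0.002,0],[0,0,0.003,0],[0,0,0.004,0],[0,0,0.004,0]]}}

```text
time: 11.75
ee_pos: [604.3, 251.8, 36.1]
eef_rot: [0.295, 0.956, -0.0, -0.0]
contact_force: [-0.8, -0.5, 0.3]
opening: 18.6
```

Request:
{"name": "arm_command", "arguments": {"increments": [[0,0,0.001,0],[0,0,0.002,0],[0,0,0.0025,0],[0,0,0.0025,0]]}}

```text
time: 12.25
ee_pos: [604.3, 251.8, 33.6]
eef_rot: [0.295, 0.956, -0.0, -0.0]
contact_force: [0.4, 0.0, -0.1]
opening: 18.7
```

Request:
{"name": "arm_command", "arguments": {"increments": [[0,0,0,0],[0,0,0,0],[0,0,0,0]], "hand": -0.25}}

```text
time: 12.62
ee_pos: [604.4, 251.8, 33.8]
eef_rot: [0.295, 0.956, 0.0, 0.0]
contact_force: [0.8, 0.4, 1.2]
opening: 32.5
```

Request:
{"name": "arm_command", "arguments": {"increments": [[0,0,-0.005,0],[0,0,-0.03,0],[0,0,-0.07,0],[0,0,-0.12,0],[0,0,-0.15,0]]}}

```text
time: 13.25
ee_pos: [605.4, 252.2, 187.2]
eef_rot: [0.295, 0.956, 0.001, 0.002]
contact_force: [0.6, 0.6, -0.1]
opening: 31.9
```

Request:
{"name": "arm_command", "arguments": {"increments": [[0,0,0,0],[0,0,0,0]]}}

```text
time: 13.5
ee_pos: [604.0, 251.7, 182.8]
eef_rot: [0.295, 0.956, -0.0, -0.0]
contact_force: [-0.7, -0.3, -0.3]
opening: 32.1
```

```bash
python3 - <<'E'
from h import *
plan([534.6,-286.6,200],85)
c=ctrl.capture("side"); o=(proj(c,[604,251,65])-[50,50]).astype(int)
cv2.imwrite("pics/j.png",cv2.resize(c["pixels"][o[1]:o[1]+80,o[0]:o[0]+100],None,fx=7,fy=7,interpolation=2))
E
```

```text
t 13.5 pos [604.  251.7 182.8] yaw 145.7 tilt [-0.001 -0.    -1.   ] op 32.1 F [-0.7 -0.3 -0.3] q [ 0.3   0.55  0.33  1.35 -0.    0.9 ]
shift [-246.1 -483.7  -16.9] turn 60.7
```

View pics/j.png

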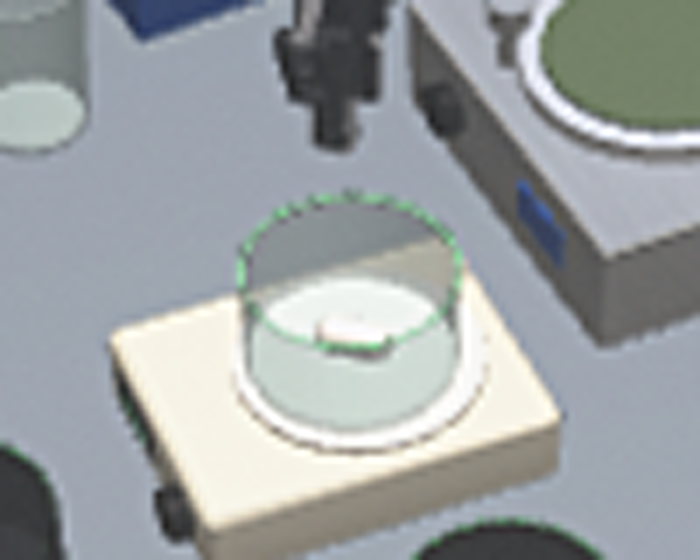

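The bar lies on the dish bottom at (355,335), let go, and the dish is in place. That is view 10. Next I go to the stand.

Request:
{"name": "arm_command", "arguments": {"increments": [[-0.02,-0.039,0,-6],[-0.047,-0.092,0,-12],[-0.074,-0.145,0,-18],[-0.101,-0.198,0,-24],[-0.128,-0.252,0,-29]], "hand": 0.1}}

```text
time: 14.18
ee_pos: [566.3, -30.0, 181.8]
eef_rot: [0.045, 0.999, 0.0, -0.002]
contact_force: [-0.1, -0.2, 0.6]
opening: 47.0
```

```bash
python3 - <<'E'
from h import *
plan([534.6,-286.6,183],175)
E
```

```text
t 14.18 pos [566.3 -30.  181.8] yaw 174.9 tilt [-0.003  0.    -1.   ] op 47.0 F [-0.1 -0.2  0.6] q [-0.16  0.37  0.04  1.24 -0.   -0.08]
shift [   8.7 -258.4   -1.2] turn -0.1
```

Request:
{"name": "arm_command", "arguments": {"increments": [[0.001,-0.045,0,0],[0.003,-0.105,0,0],[0.005,-0.165,0,0],[0.008,-0.22,0,0],[0.0085,-0.248,0,0]]}}

```text
time: 14.8
ee_pos: [534.8, -276.9, 181.6]
eef_rot: [0.048, 0.999, 0.001, -0.002]
contact_force: [-0.2, 0.0, -0.7]
opening: 46.9
```

Request:
{"name": "arm_command", "arguments": {"increments": [[0,0,0,0],[0,0,0,0],[0,0,0,0]]}}

```text
time: 15.18
ee_pos: [536.6, -273.1, 183.3]
eef_rot: [0.045, 0.999, 0.0, -0.0]
contact_force: [-0.3, -0.1, 0.0]
opening: 46.8
```

```bash
python3 - <<'E'
from h import *
t0=cv2.imread("pics/top0.png"); s0=cv2.imread("pics/side0.png")
for cam,im,(x0,y0,x1,y1) in(("top",t0,(395,195,425,225)),("side",s0,(315,250,345,300))):
    c=ctrl.capture(cam); a=im.astype(int)[y0:y1,x0:x1]; w=np.clip(a[...,0]-a[...,2]-35,0,None); v,u=np.nonzero(w); ww=w[v,u]
    m=np.average(np.c_[u+x0,v+y0],axis=0,weights=ww); print(cam,len(u),m,v.min()+y0,v.max()+y0,u.min()+x0,u.max()+x0,[ray(c,*m,z).round(1) for z in(145,152,160)])
    for z in(128,152,170): print("pred",z,proj(c,[534.6,-286.6,z]).round(1))
plan([534.6,-286.6,98],175); look("pics/k.png")
E
```

```text
top 53 [409.74294205 210.76894502] 207 214 406 414 [array([ 532.2, -284.5,  145. ]), array([ 531. , -283.1,  152. ]), array([ 529.7, -281.5,  160. ])]
pred 128 [409.4 210.9]
pred 152 [410.8 209.8]
pred 170 [411.8 208.9]
side 93 [330.14580136 272.82087262] 265 279 325 335 [array([ 533.4, -287.8,  145. ]), array([ 531.8, -291.5,  152. ]), array([ 529.9, -295.7,  160. ])]
pred 128 [330.2 275.5]
pred 152 [330.5 271. ]
pred 170 [330.8 267.6]
t 15.28 pos [ 536.8 -273.4  183.7] yaw 174.8 tilt [-0.  0. -1.] op 47.0 F [-0.2 -1.2  1.2] q [-0.58  0.44  0.15  1.28  0.   -0.49]
shift [  1.  -13.4  85.7] turn -0.2
-100 -1 4 [ 10. -31. -94.] world [ 525. -304.  278.]
-92 -1 7 [ 10. -33. -89.] world [ 524. -305.  273.]
-92 1 1 [ 11.  24. -90.] world [ 528. -248.  273.]
-84 -1 2 [ 10. -31. -80.] world [ 524. -303.  264.]
-84 1 3 [ 10.  30. -77.] world [ 530. -243.  261.]
-76 -1 1 [ 10. -28. -71.] world [ 524. -301.  255.]
-76 1 3 [  9.  25. -72.] world [ 530. -248.  256.]
-68 -1 4 [ 10. -29. -64.] world [ 525. -302.  248.]
-68 1 5 [  9.  23. -64.] world [ 530. -249.  248.]
-60 -1 9 [  3. -33. -55.] world [ 531. -306.  239.]
-60 1 2 [  7.  24. -55.] world [ 532. -249.  239.]
-52 -1 8 [  1. -31. -48.] world [ 533. -304.  232.]
-52 1 5 [  6.  24. -48.] world [ 533. -249.  232.]
-44 -1 2 [  8. -28. -41.] world [ 526. -301.  225.]
-44 1 3 [  1.  25. -41.] world [ 538. -249.  225.]
4 -1 5 [  0. -14.  10.] world [ 535. -287.  174.]
12 -1 26 [  3. -16.  15.] world [ 533. -289.  169.]
20 -1 16 [  4. -19.  24.] world [ 531. -292.  160.]
28 -1 10 [  2. -20.  32.] world [ 533. -293.  152.]
```

Request:
{"name": "arm_command", "arguments": {"increments": [[0.001,-0.013,0,0],[0.0015,-0.0135,0.02,0],[0.0015,-0.0135,0.05,0],[0.0015,-0.0135,0.075,0],[0.0015,-0.0135,0.086,0]]}}

```text
time: 15.95
ee_pos: [532.9, -288.0, 96.2]
eef_rot: [0.046, 0.999, 0.0, -0.001]
contact_force: [-0.1, -0.5, 0.3]
opening: 47.3
```

Request:
{"name": "arm_command", "arguments": {"increments": [[0,0,0,0],[0,0,0,0],[0,0,0,0]]}}

```text
time: 16.32
ee_pos: [534.8, -288.6, 99.0]
eef_rot: [0.046, 0.999, -0.001, 0.001]
contact_force: [-0.1, -0.7, 0.3]
opening: 46.9
```

```bash
python3 - <<'E'
from h import *
plan([534,-287,98],175); look("pics/k.png")
E
```

```text
t 16.32 pos [ 534.8 -288.6   99. ] yaw 174.7 tilt [ 0.002 -0.001 -1.   ] op 46.9 F [-0.1 -0.7  0.3] q [-0.6   0.48 -0.01  1.08 -0.   -0.51]
shift [0.9 1.5 1. ] turn -0.3
-100 -1 3 [ 10. -32. -96.] world [ 522. -319.  195.]
-92 -1 7 [  9. -32. -90.] world [ 523. -320.  189.]
-84 -1 3 [ 11. -33. -81.] world [ 521. -320.  180.]
-84 1 1 [ 10.  26. -80.] world [ 527. -261.  179.]
-76 1 3 [  8.  18. -73.] world [ 529. -270.  172.]
-68 -1 6 [  7. -22. -64.] world [ 525. -310.  163.]
-68 1 5 [  9.  16. -63.] world [ 527. -271.  162.]
-60 -1 6 [  2. -25. -55.] world [ 531. -313.  154.]
-60 1 5 [  9.  25. -55.] world [ 528. -263.  154.]
-52 -1 8 [  7. -21. -48.] world [ 526. -308.  147.]
-52 1 2 [  8.  25. -45.] world [ 529. -263.  144.]
-44 -1 7 [  9.  -5. -39.] world [ 525. -292.  138.]
-44 1 1 [  7.  24. -41.] world [ 530. -264.  140.]
-36 -1 6 [  8.  -6. -32.] world [ 526. -294.  131.]
-36 1 3 [ 11.   6. -34.] world [ 524. -281.  133.]
-28 -1 3 [  9.  -9. -26.] world [ 525. -296.  125.]
-20 -1 6 [  9.  -7. -16.] world [ 525. -295.  115.]
-12 -1 8 [  4. -15.  -6.] world [ 530. -303.  105.]
-4 -1 105 [  3. -24.   0.] world [ 530. -313.   99.]
-4 1 44 [10. 28.  1.] world [ 527. -260.   98.]
4 -1 13 [  3. -22.   5.] world [ 530. -311.   94.]
4 1 2 [10. 43.  5.] world [ 529. -244.   94.]
```

Request:
{"name": "arm_command", "arguments": {"increments": [[0.001,0.0015,-0.002,0],[0.001,0.0015,-0.002,0]]}}

```text
time: 16.62
ee_pos: [533.2, -286.4, 100.2]
eef_rot: [0.046, 0.999, -0.0, 0.0]
contact_force: [-0.3, -0.5, -0.2]
opening: 47.0
```

Request:
{"name": "arm_command", "arguments": {"increments": [[0,0,0,0],[0,0,0,0],[0,0,0,0],[0,0,0,0]], "hand": -1, "newtons": 40}}

```text
time: 17.12
ee_pos: [533.1, -286.5, 99.8]
eef_rot: [0.046, 0.999, -0.0, 0.0]
contact_force: [-0.2, 0.1, 1.4]
opening: 18.4
```

Request:
{"name": "arm_command", "arguments": {"increments": [[0,0,-0.02,0],[0,0,-0.06,0],[0,0,-0.1,0],[0,0,-0.14,0],[0,0,-0.15,0]]}}

```text
time: 17.75
ee_pos: [534.3, -287.1, 252.4]
eef_rot: [0.046, 0.999, -0.001, 0.002]
contact_force: [0.9, -0.0, -1.6]
opening: 18.6
```

Request:
{"name": "arm_command", "arguments": {"increments": [[0,0,0,0],[0,0,0,0],[0,0,0,0]]}}

```text
time: 18.12
ee_pos: [532.3, -285.8, 247.9]
eef_rot: [0.046, 0.999, 0.001, -0.001]
contact_force: [-0.1, 0.7, -2.0]
opening: 18.3
```

```bash
cat >> h.py <<'E'
def shaft(name=None):
    "points of whatever hangs within the tool x-z plane, tool frame"
    s=ctrl.sense();R=Rn.from_quat(s["eef_rot"]).as_matrix();e=s["ee_pos"]
    c=ctrl.capture("side")
    v,u=np.nonzero(c["depth"]>0); p=world(c,u,v,c["depth"][v,u]); t=(p-e)@R
    for z in range(-56,120,8):
        k=(abs(t[:,0])<130)&(abs(t[:,1])<14)&(t[:,2]>=z)&(t[:,2]<z+8)&(p[:,2]>8)
        if k.sum(): print(z,k.sum(),"x",t[k,0].min().round(),t[k,0].mean().round(),t[k,0].max().round(),"y",t[k,1].mean().round(),"world",p[k].mean(0).round())
    if name: 
        o=(proj(c,e)-[57,38]).astype(int); cv2.imwrite(name,cv2.resize(c["pixels"][o[1]:o[1]+85,o[0]:o[0]+114],None,fx=7,fy=7,interpolation=2))
E
python3 - <<'E'
from h import *
plan([534,-287,98],175); shaft("pics/k.png")
E
```

```text
t 18.12 pos [ 532.3 -285.8  247.9] yaw 174.7 tilt [-0.003  0.002 -1.   ] op 18.3 F [-0.1  0.7 -2. ] q [-0.6   0.44  0.32  1.45 -0.   -0.51]
shift [ -2.3  -1.3 149.9] turn -0.3
-56 4 x 7.0 10.0 11.0 y -1.0 world [ 523. -286.  299.]
-48 5 x 7.0 9.0 10.0 y 2.0 world [ 523. -283.  291.]
-40 9 x 6.0 10.0 12.0 y 2.0 world [ 523. -283.  283.]
-32 6 x -7.0 7.0 12.0 y -2.0 world [ 525. -288.  277.]
-24 1 x -0.0 -0.0 -0.0 y -6.0 world [ 532. -292.  266.]
-16 7 x -4.0 1.0 4.0 y -4.0 world [ 531. -290.  260.]
-8 7 x -4.0 1.0 4.0 y -4.0 world [ 531. -290.  252.]
0 9 x -5.0 1.0 4.0 y -3.0 world [ 531. -288.  244.]
8 9 x -5.0 1.0 5.0 y -3.0 world [ 531. -289.  235.]
16 7 x -5.0 -1.0 3.0 y -4.0 world [ 532. -290.  228.]
24 10 x -6.0 1.0 5.0 y -4.0 world [ 531. -289.  220.]
32 7 x -7.0 -0.0 4.0 y -3.0 world [ 532. -289.  211.]
40 6 x -3.0 -0.0 4.0 y -4.0 world [ 532. -290.  204.]
48 9 x -3.0 1.0 4.0 y -5.0 world [ 531. -291.  195.]
56 5 x -4.0 -0.0 4.0 y -5.0 world [ 532. -291.  186.]
64 6 x -4.0 1.0 5.0 y -4.0 world [ 531. -289.  179.]
72 9 x -5.0 0.0 5.0 y -4.0 world [ 531. -290.  172.]
80 3 x 0.0 3.0 5.0 y -3.0 world [ 529. -289.  165.]
112 12 x -13.0 -1.0 8.0 y -3.0 world [ 533. -288.  129.]
```

The electrode is in hand: depth shows its shaft straight down to about z 160, so the bulb is clear of the tubes. Next I go in front of the stand and lower it, then push the shaft against the top plate's front edge to pivot it in the pads.

Request:
{"name": "arm_command", "arguments": {"increments": [[0.03,0,0,0],[0.06,0,0,0],[0.065,0,0.02,0],[0.065,0,0.06,0],[0.065,0,0.1,0]]}}

```text
time: 18.8
ee_pos: [468.2, -280.3, 148.6]
eef_rot: [0.046, 0.999, -0.0, 0.0]
contact_force: [0.4, 0.5, -1.2]
opening: 18.8
```

Request:
{"name": "arm_command", "arguments": {"increments": [[0,0,0.02,0],[0,0,0.03,0],[0,0,0.03,0],[0,0,0.03,0]], "newtons": 30}}

```text
time: 19.3
ee_pos: [469.1, -280.9, 120.8]
eef_rot: [0.046, 0.999, -0.001, 0.001]
contact_force: [0.3, 0.5, -0.5]
opening: 18.9
```

```bash
python3 - <<'E'
from h import *
plan([534+20,-287-2,120],175); shaft()
E
```

```text
t 19.3 pos [ 469.1 -280.9  120.8] yaw 174.7 tilt [ 0.002 -0.001 -1.   ] op 18.9 F [ 0.3  0.5 -0.5] q [-0.66  0.35 -0.15  1.07 -0.   -0.56]
shift [-85.3  -0.2   0.9] turn -0.3
-56 2 x 10.0 10.0 11.0 y 1.0 world [ 459. -279.  172.]
-48 4 x 8.0 10.0 11.0 y 0.0 world [ 459. -280.  165.]
-40 3 x 9.0 11.0 12.0 y -1.0 world [ 458. -280.  154.]
-32 4 x -3.0 7.0 10.0 y -3.0 world [ 462. -283.  150.]
-16 11 x -75.0 -47.0 3.0 y -2.0 world [ 515. -287.  130.]
-8 46 x -76.0 -56.0 4.0 y -2.0 world [ 525. -288.  125.]
0 25 x -75.0 -49.0 3.0 y -1.0 world [ 518. -286.  116.]
8 22 x -76.0 -51.0 3.0 y -5.0 world [ 520. -290.  109.]
16 136 x -101.0 -60.0 4.0 y -1.0 world [ 529. -288.  100.]
24 63 x -102.0 -58.0 4.0 y -1.0 world [ 526. -287.   95.]
32 6 x -5.0 -0.0 4.0 y -5.0 world [ 469. -286.   84.]
40 4 x -5.0 -1.0 4.0 y -4.0 world [ 469. -285.   76.]
48 6 x -5.0 -0.0 4.0 y -4.0 world [ 469. -285.   69.]
56 6 x -5.0 1.0 4.0 y -4.0 world [ 468. -285.   60.]
64 6 x -5.0 -1.0 4.0 y -5.0 world [ 470. -286.   53.]
72 5 x -5.0 -1.0 4.0 y -5.0 world [ 469. -286.   43.]
80 3 x -5.0 0.0 4.0 y -5.0 world [ 469. -286.   38.]
104 9 x -37.0 -27.0 -15.0 y -3.0 world [ 495. -286.   10.]
112 3 x -38.0 -35.0 -32.0 y 5.0 world [ 505. -279.    9.]
```

Request:
{"name": "arm_command", "arguments": {"increments": [[-0.01,0,0,0],[-0.02,0,0,0],[-0.03,0,0,0],[-0.04,0,0,0],[-0.05,0,0,0]]}}

```text
time: 19.98
ee_pos: [516.9, -284.6, 118.5]
eef_rot: [0.046, 0.999, 0.0, -0.002]
contact_force: [-4.7, -1.2, -1.7]
opening: 18.6
```

```bash
python3 - <<'E'
from h import *
plan([534+22,-289,120],175); shaft()
E
```

```text
t 19.98 pos [ 516.9 -284.6  118.5] yaw 174.7 tilt [-0.004  0.001 -1.   ] op 18.6 F [-4.7 -1.2 -1.7] q [-0.61  0.44 -0.02  1.11 -0.   -0.52]
shift [-39.4  -0.7  -1.7] turn -0.3
-56 8 x 9.0 10.0 13.0 y 2.0 world [ 507. -282.  170.]
-48 12 x 7.0 14.0 21.0 y -4.0 world [ 503. -287.  162.]
-40 24 x 7.0 16.0 22.0 y -3.0 world [ 501. -286.  155.]
-32 3 x 6.0 9.0 12.0 y -12.0 world [ 507. -296.  150.]
-24 3 x 15.0 16.0 18.0 y -4.0 world [ 501. -287.  138.]
-16 22 x -29.0 -3.0 21.0 y -5.0 world [ 520. -290.  130.]
-8 26 x -27.0 -2.0 25.0 y -7.0 world [ 518. -292.  123.]
0 22 x -25.0 -7.0 27.0 y -5.0 world [ 523. -291.  115.]
8 28 x -37.0 -5.0 28.0 y -4.0 world [ 521. -289.  106.]
16 163 x -54.0 -17.0 33.0 y -2.0 world [ 533. -288.   98.]
24 16 x -44.0 6.0 37.0 y -3.0 world [ 511. -287.   92.]
32 4 x 29.0 31.0 34.0 y -5.0 world [ 485. -286.   83.]
40 9 x 28.0 35.0 39.0 y -2.0 world [ 482. -284.   75.]
48 7 x 34.0 37.0 41.0 y -3.0 world [ 479. -284.   66.]
56 12 x 37.0 41.0 45.0 y -4.0 world [ 475. -284.   59.]
64 6 x 40.0 45.0 48.0 y -3.0 world [ 472. -284.   48.]
72 4 x 43.0 46.0 49.0 y -4.0 world [ 470. -284.   44.]
104 10 x 7.0 15.0 31.0 y 0.0 world [ 501. -283.   10.]
```

It is pivoting cleanly in the tool's plane, at about 21° with a 5 N push. I'll keep going.

Request:
{"name": "arm_command", "arguments": {"increments": [[-0.01,0,0,0],[-0.02,0,0,0],[-0.03,0,0,0],[-0.038,0,0,0],[-0.038,0,0,0]]}}

```text
time: 20.65
ee_pos: [558.0, -288.8, 120.4]
eef_rot: [0.046, 0.999, -0.0, 0.002]
contact_force: [-1.1, 0.9, 1.7]
opening: 18.6
```

```bash
cat >> h.py <<'E'
def slant(zlo,zhi,xmax=150):
    s=ctrl.sense();R=Rn.from_quat(s["eef_rot"]).as_matrix();e=s["ee_pos"]
    c=ctrl.capture("side"); v,u=np.nonzero(c["depth"]>0); p=world(c,u,v,c["depth"][v,u]); t=(p-e)@R
    k=(t[:,0]>8)&(t[:,0]<xmax)&(abs(t[:,1])<14)&(t[:,2]>zlo)&(t[:,2]<zhi)&(p[:,2]>14); t=t[k];p=p[k]
    m=t.mean(0); a=np.linalg.svd(t-m)[2][0]; a*=np.sign(a[2])
    pr=(t-m)@a; print("n",len(t),"axis tool",a.round(3),"slant",np.degrees(np.arccos(a[2])).round(1),"tip end tool",(m+a*pr.max()).round(1),"world",(e+R@(m+a*pr.max())).round(1),"x at z=-55",(m+a*(-55-m[2])/a[2]).round(1))
E
python3 - <<'E'
from h import *
plan([534+22,-289,120],175); shaft(); slant(30,100)
E
```

```text
t 20.65 pos [ 558.  -288.8  120.4] yaw 174.7 tilt [ 0.003 -0.001 -1.   ] op 18.6 F [-1.1  0.9  1.7] q [-0.58  0.51  0.1   1.15  0.   -0.49]
shift [ 2.  -0.4  0.4] turn -0.3
-56 26 x 10.0 19.0 29.0 y -2.0 world [ 539. -289.  171.]
-48 27 x 11.0 24.0 31.0 y -3.0 world [ 534. -290.  165.]
-40 14 x 13.0 21.0 31.0 y -7.0 world [ 537. -293.  156.]
-32 14 x 8.0 31.0 42.0 y -2.0 world [ 527. -288.  148.]
-24 12 x 31.0 38.0 43.0 y -2.0 world [ 520. -288.  141.]
-16 23 x 13.0 38.0 52.0 y -4.0 world [ 520. -289.  131.]
-8 38 x 13.0 34.0 58.0 y -5.0 world [ 524. -290.  124.]
0 33 x 15.0 39.0 64.0 y -3.0 world [ 519. -289.  116.]
8 28 x 16.0 41.0 70.0 y -3.0 world [ 517. -288.  108.]
16 131 x -12.0 27.0 78.0 y -3.0 world [ 531. -289.   99.]
24 47 x -13.0 31.0 84.0 y -2.0 world [ 527. -288.   95.]
32 14 x 76.0 84.0 89.0 y -2.0 world [ 475. -283.   84.]
40 13 x 82.0 90.0 96.0 y -2.0 world [ 468. -282.   76.]
48 6 x 90.0 94.0 98.0 y -2.0 world [ 464. -282.   69.]
104 10 x 53.0 64.0 72.0 y -1.0 world [ 495. -284.    9.]
n 36 axis tool [0.615 0.063 0.786] slant 38.2 tip end tool [95.8 -0.8 51.9] world [ 462.4 -280.8   68.4] x at z=-55 [ 12.1  -9.4 -55. ]
```

About 40° now. I'll firm up the grip and lift clear.

Request:
{"name": "arm_command", "arguments": {"increments": [[0,0,0,0],[0,0,-0.03,0],[0,0,-0.07,0],[0,0,-0.11,0],[0,0,-0.13,0]], "newtons": 60}}

```text
time: 21.38
ee_pos: [557.3, -289.2, 252.7]
eef_rot: [0.046, 0.999, -0.001, 0.002]
contact_force: [-0.1, -0.7, -1.0]
opening: 18.4
```

Request:
{"name": "arm_command", "arguments": {"increments": [[0,0,0,0],[0,0,0,0],[0,0,0,0]]}}

```text
time: 21.75
ee_pos: [555.3, -288.0, 248.0]
eef_rot: [0.046, 0.999, 0.001, -0.001]
contact_force: [-0.2, 0.0, -0.5]
opening: 18.4
```

```bash
python3 - <<'E'
from h import *
plan([570,160,250],70); slant(0,80); shaft("pics/k.png")
E
```

```text
t 21.75 pos [ 555.3 -288.   248. ] yaw 174.7 tilt [-0.002  0.002 -1.   ] op 18.4 F [-0.2  0.  -0.5] q [-0.58  0.49  0.4   1.48  0.   -0.49]
shift [ 26.8 447.4  -1.3] turn 104.7
n 101 axis tool [0.599 0.017 0.8  ] slant 36.8 tip end tool [91.3 -1.5 54.6] world [ 464.1 -280.9  193.7] x at z=-55 [  9.3  -3.8 -55. ]
-56 22 x 10.0 16.0 23.0 y -3.0 world [ 539. -290.  300.]
-48 42 x 10.0 23.0 30.0 y -3.0 world [ 533. -289.  292.]
-40 15 x 6.0 17.0 30.0 y -8.0 world [ 537. -295.  285.]
-32 14 x 14.0 30.0 37.0 y -2.0 world [ 526. -287.  276.]
-24 18 x 28.0 35.0 42.0 y -2.0 world [ 520. -287.  268.]
-16 14 x 33.0 42.0 47.0 y -2.0 world [ 513. -286.  259.]
-8 14 x 38.0 47.0 53.0 y -3.0 world [ 508. -286.  253.]
0 15 x 48.0 53.0 59.0 y -2.0 world [ 502. -285.  244.]
8 17 x 53.0 60.0 66.0 y -2.0 world [ 495. -284.  237.]
16 14 x 55.0 65.0 71.0 y -3.0 world [ 490. -285.  228.]
24 13 x 63.0 72.0 78.0 y -1.0 world [ 483. -283.  220.]
32 13 x 71.0 79.0 86.0 y -1.0 world [ 477. -282.  213.]
40 15 x 73.0 83.0 89.0 y -2.0 world [ 473. -283.  204.]
48 14 x 82.0 89.0 94.0 y -2.0 world [ 467. -282.  197.]
112 8 x 11.0 24.0 33.0 y 1.0 world [ 531. -285.  129.]
```

View pics/k.png

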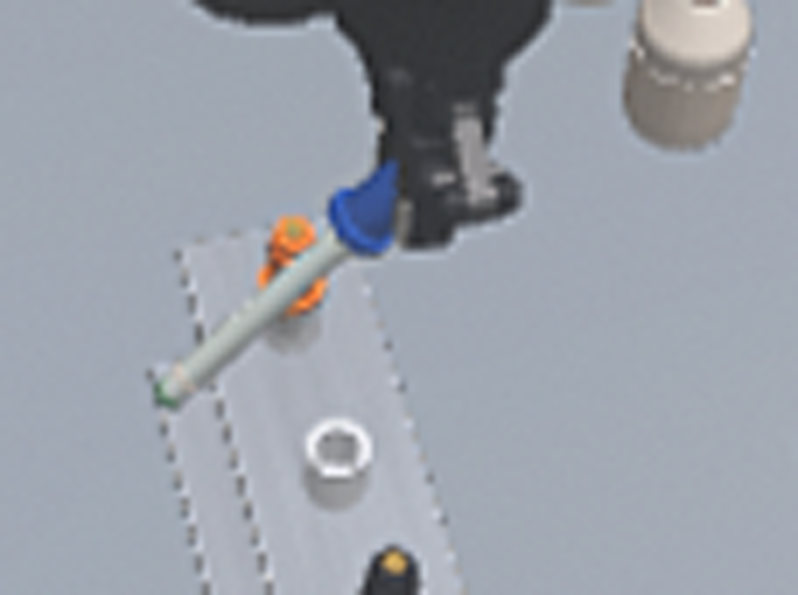

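The electrode is held slanted with its bulb at (168,393), orange behind it, and the empty tube is clear. The slant is about 37°. I'll press down on the edge again, 8 mm lower than before, to get nearer 45°.

Request:
{"name": "arm_command", "arguments": {"increments": [[0,0,0.04,0],[0,0,0.09,0],[0,0,0.12,0],[0,0,0.13,0],[0,0,0.134,0]], "newtons": 30}}

```text
time: 22.48
ee_pos: [554.9, -288.0, 115.5]
eef_rot: [0.046, 0.999, 0.0, -0.001]
contact_force: [-2.8, 2.1, 1.9]
opening: 17.9
```

Request:
{"name": "arm_command", "arguments": {"increments": [[0,0,0.003,0],[0,0,0.005,0],[0,0,0.005,0]]}}

```text
time: 22.85
ee_pos: [557.0, -289.1, 113.2]
eef_rot: [0.046, 0.999, -0.001, 0.001]
contact_force: [-3.2, 2.1, 5.3]
opening: 17.8
```

Request:
{"name": "arm_command", "arguments": {"increments": [[0,0,0,0],[0,0,-0.04,0],[0,0,-0.09,0],[0,0,-0.13,0],[0,0,-0.14,0]], "newtons": 60}}

```text
time: 23.48
ee_pos: [558.7, -290.1, 255.4]
eef_rot: [0.046, 0.999, -0.002, 0.004]
contact_force: [0.1, 0.5, -0.3]
opening: 18.2
```

Request:
{"name": "arm_command", "arguments": {"increments": [[0,0,0,0],[0,0,0,0],[0,0,0,0]]}}

```text
time: 23.85
ee_pos: [555.2, -288.0, 248.9]
eef_rot: [0.046, 0.999, 0.001, -0.001]
contact_force: [0.2, -0.0, -0.7]
opening: 18.3
```

```bash
python3 - <<'E'
from h import *
plan([570,160,250],70); slant(0,80)
E
```

```text
t 23.85 pos [ 555.2 -288.   248.9] yaw 174.7 tilt [-0.003  0.002 -1.   ] op 18.3 F [ 0.2 -0.  -0.7] q [-0.58  0.49  0.4   1.48 -0.   -0.49]
shift [ 2.670e+01  4.474e+02 -4.000e-01] turn 104.7
n 99 axis tool [0.629 0.005 0.778] slant 38.9 tip end tool [96.4 -1.1 53.2] world [ 459.  -280.1  195.9] x at z=-55 [  8.9  -1.8 -55. ]
```

The slant is now about 40° and firm. I'll carry it over to the dish, staying high.

Request:
{"name": "arm_command", "arguments": {"increments": [[0.001,0.025,0,8],[0.003,0.065,0,18],[0.006,0.115,0,28],[0.009,0.17,0,38],[0.012,0.225,0,48]]}}

```text
time: 24.52
ee_pos: [564.3, -61.7, 250.0]
eef_rot: [0.451, 0.892, -0.0, -0.0]
contact_force: [1.2, 0.1, -0.8]
opening: 17.7
```

```bash
python3 - <<'E'
from h import *
plan([572.5,164.5,250],70)
E
```

```text
t 24.52 pos [564.3 -61.7 250. ] yaw 126.3 tilt [-0.001  0.    -1.   ] op 17.7 F [ 1.2  0.1 -0.8] q [-0.22  0.36  0.2   1.41 -0.    0.72]
shift [1.774e+02 1.406e+02 1.000e-01] turn 56.3
```

Request:
{"name": "arm_command", "arguments": {"increments": [[0.04,0.032,0,10],[0.08,0.064,0,20],[0.12,0.095,0,30],[0.153,0.121,0,40],[0.174,0.138,0,50]]}}

```text
time: 25.15
ee_pos: [570.8, 160.7, 249.9]
eef_rot: [0.785, 0.619, -0.001, -0.0]
contact_force: [0.6, 0.1, -0.3]
opening: 18.2
```

Request:
{"name": "arm_command", "arguments": {"increments": [[0,0,0,6],[0,0,0,6],[0,0,0,6],[0,0,0,6]]}}

```text
time: 25.65
ee_pos: [571.5, 158.2, 250.6]
eef_rot: [0.816, 0.579, -0.0, -0.0]
contact_force: [-0.1, 0.6, -0.6]
opening: 18.2
```

```bash
python3 - <<'E'
from h import *
plan([572.5,164.5,250],70); slant(0,80)
# green bulb / shaft end in both cams; dish rim refit
for cam in("side","top"):
    c=ctrl.capture(cam)
    for d in ctrl.trace("ph_electrode",cam)[:2]:
        p=pts(c,d["mask"]); k=np.hypot(p[:,0]-600,p[:,1]-220)<130; p=p[k]
        print(cam,round(d["conf"],2),d["bbox"],len(p))
        if len(p)>10:
            m=p.mean(0);a=np.linalg.svd(p-m)[2][0];a*=np.sign(a[2]);r=(p-m)@a
            print(" slant",np.degrees(np.arccos(a[2])).round(1),"low",(m+a*r.min()).round(1),"high",(m+a*r.max()).round(1))
    for d in ctrl.trace("dish",cam):
        p=pts(c,d["mask"]);k=p[:,2]>112
        if k.sum()>8 and abs(np.median(p[:,1])-250)<50 and abs(np.median(p[:,0])-605)<50:
            q=p[k,:2];A=np.c_[q,np.ones(len(q))]; s=np.linalg.lstsq(A,(q**2).sum(1),rcond=None)[0]; print("rim",k.sum(),s[:2]/2,np.sqrt(s[2]+(s[:2]**2).sum()/4))
E
```

```text
t 25.65 pos [571.5 158.2 250.6] yaw 70.7 tilt [-0. -0. -1.] op 18.2 F [-0.1  0.6 -0.6] q [ 0.16  0.41  0.28  1.44 -0.    2.07]
shift [ 6.3 -1.1  0.6] turn 0.7
n 12 axis tool [ 0.625 -0.003  0.78 ] slant 38.7 tip end tool [79.9  1.3 45.7] world [599.1 233.1 204.8] x at z=-55 [ -0.8   1.6 -55. ]
rim 201 [603.11271146 250.55626737] 55.573839235979136
top 0.72 [384.1, 206.8, 392.7, 212.9] 0
top 0.28 [289.6, 129.1, 311.7, 157.3] 0
```

Request:
{"name": "arm_command", "arguments": {"increments": [[0.006,-0.001,0.01,0],[0.006,-0.001,0.025,0],[0.006,-0.001,0.04,0],[0.006,-0.001,0.055,0],[0.006,-0.001,0.065,0]]}}

```text
time: 26.62
ee_pos: [572.0, 164.8, 184.2]
eef_rot: [0.816, 0.579, -0.001, -0.0]
contact_force: [-0.0, 0.2, -0.5]
opening: 17.9
```

Request:
{"name": "arm_command", "arguments": {"increments": [[0,0,0.01,0],[0,0,0.02,0],[0,0,0.027,0],[0,0,0.03,0],[0,0,0.03,0]]}}

```text
time: 27.25
ee_pos: [572.5, 164.6, 155.6]
eef_rot: [0.816, 0.579, -0.0, 0.0]
contact_force: [-0.2, -0.2, -1.4]
opening: 17.9
```

Request:
{"name": "arm_command", "arguments": {"increments": [[0,0,0,0],[0,0,0,0],[0,0,0,0],[0,0,0,0]]}}

```text
time: 27.75
ee_pos: [572.6, 164.6, 155.8]
eef_rot: [0.816, 0.579, 0.0, 0.0]
contact_force: [0.5, -0.7, -1.6]
opening: 17.7
```

```bash
python3 - <<'E'
from h import *
plan([572.5,164.5,155],70); slant(-60,80)
s=ctrl.sense();R=Rn.from_quat(s["eef_rot"]).as_matrix();B=s["ee_pos"]+R@np.array([92,0,51]); print("bulb est",B.round(1))
ims=[]
for cam in("side","top"):
    c=ctrl.capture(cam)
    for d in ctrl.trace("dish",cam):
        p=pts(c,d["mask"]);k=p[:,2]>112
        if k.sum()>8 and abs(np.median(p[:,1])-250)<50 and abs(np.median(p[:,0])-605)<50:
            q=p[k,:2];A=np.c_[q,np.ones(len(q))]; r=np.linalg.lstsq(A,(q**2).sum(1),rcond=None)[0]; print(cam,"rim",k.sum(),r[:2]/2)
    o=(proj(c,[604,240,120])-[25,35]).astype(int); b=cv2.resize(c["pixels"][o[1]:o[1]+70,o[0]:o[0]+50],None,fx=8,fy=8,interpolation=2)
    q=((proj(c,B)-o+.5)*8).astype(int); cv2.drawMarker(b,tuple(int(a) for a in q),(0,0,255),0,10,1); ims.append(b)
cv2.imwrite("pics/l.png",np.hstack(ims))
E
```

```text
t 27.75 pos [572.6 164.6 155.8] yaw 70.7 tilt [ 0. -0. -1.] op 17.7 F [ 0.5 -0.7 -1.6] q [ 0.17  0.43  0.06  1.2  -0.    2.08]
shift [-0.2 -0.   0.8] turn 0.7
n 140 axis tool [ 0.98  -0.05   0.195] slant 78.8 tip end tool [146.6  -5.7  66.9] world [615.7 304.9  88.9] x at z=-55 [-465.4   25.5  -55. ]
bulb est [603.  251.4 104.7]
side rim 123 [603.12287319 250.94885196]
```

View pics/l.png

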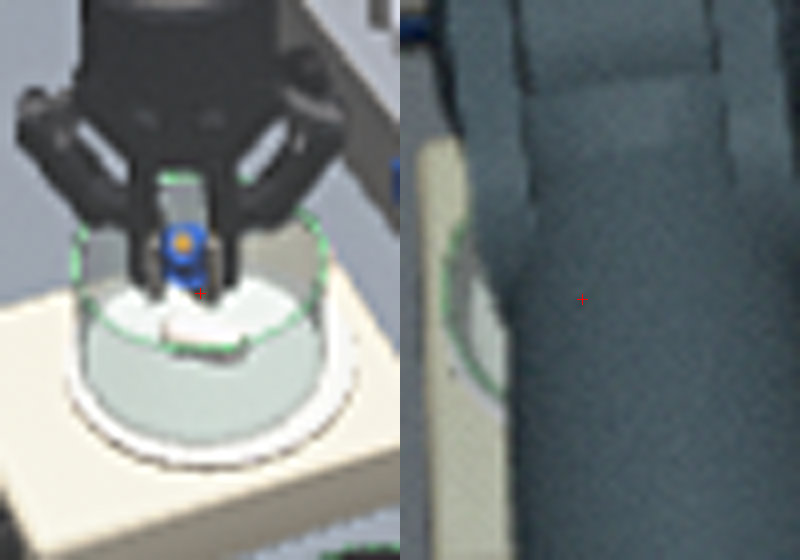

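The left view shows the blue head in the fingers nearly end-on at (185,240). The bar rests on the dish bottom at (205,335) and the dish has not moved. The top view is blocked by the arm. A last depth check around the predicted bulb at (200,293) follows.

```bash
python3 - <<'E'
from h import *
c=ctrl.capture("side"); s=ctrl.sense(); R=Rn.from_quat(s["eef_rot"]).as_matrix()
B=s["ee_pos"]+R@np.array([92,0,51]); q=proj(c,B).round().astype(int); print(q,np.abs(s["joint_velocities"]).max())
for v in range(q[1]-5,q[1]+6):
    print(v,[(int(w[2]) if D>0 else -1) for u in range(q[0]-7,q[0]+5) for D in [c["depth"][v,u]] for w in [world(c,np.array(u),np.array(v),D)]], c["pixels"][v,q[0]-4:q[0]+3].tolist())
E
```

```text
[298 147] 0.001028761360007533
142 [226, 226, 217, 223, 222, 220, 222, 220, 230, 225, 223, 220] [[196, 114, 83], [135, 129, 135], [125, 114, 128], [154, 93, 65], [93, 68, 59], [90, 96, 99], [103, 105, 106]]
143 [220, 221, 213, 216, 218, 218, 221, 214, 221, 218, 217, 218] [[142, 83, 58], [215, 118, 72], [191, 105, 66], [133, 79, 57], [85, 68, 61], [88, 94, 96], [104, 105, 106]]
144 [214, 216, 209, 213, 211, 214, 212, 207, 215, 214, 210, 214] [[95, 62, 51], [83, 59, 51], [82, 59, 52], [108, 69, 56], [85, 64, 58], [79, 84, 88], [104, 107, 108]]
145 [214, 213, 203, 190, 200, 203, 193, 195, 210, 209, 207, 207] [[148, 90, 64], [106, 64, 48], [102, 64, 52], [124, 77, 59], [152, 90, 66], [77, 83, 88], [103, 104, 106]]
146 [210, 204, 206, 190, 192, 186, 189, 187, 208, 210, 204, 204] [[215, 184, 164], [191, 130, 106], [161, 92, 64], [179, 101, 68], [195, 116, 82], [72, 79, 84], [96, 97, 98]]
147 [204, 200, 204, 63, 64, 132, 141, 141, 202, 200, 200, 198] [[255, 255, 255], [222, 230, 220], [156, 155, 151], [67, 68, 66], [82, 91, 91], [66, 69, 72], [111, 113, 112]]
148 [196, 200, 199, 62, 67, 63, 122, 118, 202, 199, 63, 63] [[254, 255, 254], [251, 255, 254], [245, 253, 254], [123, 131, 126], [95, 99, 95], [88, 89, 89], [162, 166, 161]]
149 [66, 68, 62, 65, 62, 64, 65, -1, 62, 65, 63, 66] [[242, 246, 242], [244, 248, 245], [246, 251, 247], [227, 235, 231], [174, 181, 176], [175, 181, 174], [211, 217, 208]]
150 [62, 64, 71, 62, 80, 87, 81, 64, 61, 66, 71, 62] [[233, 238, 239], [246, 249, 249], [246, 249, 249], [245, 249, 249], [246, 249, 249], [239, 243, 240], [247, 251, 247]]
151 [64, 66, 65, 79, 83, 87, 81, 80, 87, 83, 84, 60] [[240, 244, 248], [253, 251, 251], [252, 250, 250], [251, 250, 250], [252, 251, 251], [251, 250, 251], [246, 248, 248]]
152 [68, 60, 80, 81, 86, 85, 80, 80, 82, 84, 81, 86] [[226, 232, 241], [243, 247, 252], [246, 248, 251], [249, 249, 251], [252, 250, 252], [253, 250, 252], [254, 250, 253]]
```

Depth around the predicted bulb agrees: the electrode's lower end stops at pixel (297,148), about 1 px from the prediction. The arm is motionless, so I'm handing in.

```bash
python3 -c "
from h import *
ctrl.hand_in(); s=ctrl.sense(); print(s['time'],s['ee_pos'],s['opening'],s['contact_force'])"
```

```text
the job is handed in; nothing more can be done
the job is handed in; nothing more can be done
```

I handed the job in at about 28 s of the 54 s. The stir bar is lying on the dish bottom, let go. The electrode is held motionless, bulb end down, at a slant of about 39–41°. I had no verdict back.

**How it was done**
- **Stir bar:** the first grasp closed on air and the second one held. I lowered the bar to within about 1 mm of the dish floor before opening the fingers.
- **Electrode:** I drew it straight up out of the middle tube. The tool can only turn about its own z axis, so I got the slant by pressing the shaft against the front edge of the fixed stand, letting it pivot in the pads. I then firmed the grip to 60 N and carried it to the dish.

**Last checks**
- **Bulb:** estimated at (603, 251, 105) mm, which is within about 1 mm of the fitted dish centre (603, 251) and about 19 mm below the rim. In the side depth image the electrode's lower end lay within about 1 px of the prediction.
- **Dish and arm:** the dish's fitted centre had not moved by more than about 1 mm. The arm's joint speeds were near zero and the wrist force was about 2 N or less.

**What disagreed or could not be seen**
- **Fingertip height:** the reported fingertip height read about 40 mm lower than the fingertips seen in depth. That caused the missed first grasp, and I worked from the observed offset afterwards.
- **Slant:** it is a little under the 45° asked for but inside the 30–60° limit. I last measured it clear of the dish; in the final pose the view was blocked.
- **Final view:** the bulb was seen nearly end-on in the side camera and hidden by the arm in the top camera. Its depth below the rim is therefore estimated to about 5 mm, not seen directly.

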